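# Set up a sample run on the vial feeder

### The job

Line up all four white carrier blocks on the bench in one tight, straight row inside the aluminium angle guide: each flat against the long rail, the first against the end stop, and no gaps between them; empty carriers go in the row too. Stand every amber sample vial upright and fully down in the pocket of a carrier, one vial to a carrier, whichever you like. When the row is loaded and closed up, throw the feed lever right over to its far stop; leave the other glassware and bits on the bench where they are.

Things in the scene. Friction and masses are not known exactly. Their poses are not given: they have to be found in the camera images.
- guide: fixed aluminium angle: long rail and short end stop, 12 mm wide and high, beside a flush grey lane 54 mm wide. Origin: inner corner of rail and stop faces, at bench level. Its x points across the lane into the rail (rail x 0 to 12 mm, y -258 to 12), y along the rail into the stop (y 0 to 12, x -60 to 0). Carriers in place: centres x = -27, y = -27, -81, -135, -189 mm. Yaw within 0.15 rad
- carrier1: white plastic sample carrier, a loose square block 54 x 54 mm and 30 mm high, about 160 g, with one round pocket 36 mm wide and 16 mm deep in the middle of its top (pocket floor 14 mm above its underside). Origin: centre of its underside; z up, x and y along its sides. All four carriers are alike.
- carrier2: white plastic sample carrier, a loose square block 54 x 54 mm and 30 mm high, about 160 g, with one round pocket 36 mm wide and 16 mm deep in the middle of its top (pocket floor 14 mm above its underside). Origin: centre of its underside; z up, x and y along its sides. All four carriers are alike.
- carrier3: white plastic sample carrier, a loose square block 54 x 54 mm and 30 mm high, about 160 g, with one round pocket 36 mm wide and 16 mm deep in the middle of its top (pocket floor 14 mm above its underside). Origin: centre of its underside; z up, x and y along its sides. All four carriers are alike.
- carrier4: white plastic sample carrier, a loose square block 54 x 54 mm and 30 mm high, about 160 g, with one round pocket 36 mm wide and 16 mm deep in the middle of its top (pocket floor 14 mm above its underside). Origin: centre of its underside; z up, x and y along its sides. All four carriers are alike.
- vial1: squat closed sample vial of amber glass with a flat white cap, a cylinder 32 mm across and 36 mm high, about 35 g, standing upright. Origin: centre of its underside, z up the axis. Seated in a carrier it stands on the pocket floor and its top is 50 mm above the bench. May be absent (None from the start).
- vial2: squat closed sample vial of amber glass with a flat white cap, a cylinder 32 mm across and 36 mm high, about 35 g, standing upright. Origin: centre of its underside, z up the axis. Seated in a carrier it stands on the pocket floor and its top is 50 mm above the bench. May be absent (None from the start).
- vial3: squat closed sample vial of amber glass with a flat white cap, a cylinder 32 mm across and 36 mm high, about 35 g, standing upright. Origin: centre of its underside, z up the axis. Seated in a carrier it stands on the pocket floor and its top is 50 mm above the bench. May be absent (None from the start).
- vial4: squat closed sample vial of amber glass with a flat white cap, a cylinder 32 mm across and 36 mm high, about 35 g, standing upright. Origin: centre of its underside, z up the axis. Seated in a carrier it stands on the pocket floor and its top is 50 mm above the bench. May be absent (None from the start).
- feed_base: white lever box of the feeder, fixed to the bench, 70 x 50 mm and 25 mm high; origin: centre of its underside; the lever swings in the plane of its x and z axes about an axle along its y axis, 22 mm above its origin.
- feed_tip (a point): centre of the grey ball, 26 mm across, on the end of the feed lever, a steel rod 10 mm thick; 80 mm from the axle.
- feed (a joint): angle of the feed lever in rad: near 0 it leans 0.5 rad back to the -x side of its box, at 0.5 it stands upright, at 1.0 it leans 0.5 rad to the +x side against its far stop. It moves with about 1 N at the ball and stays where it is left.
- widejar: bystander, loose, to be left alone: clear glass jar, 52 mm across, 55 mm high, with a white cap (too wide for the carriers). Origin: centre of its underside.
- beaker: bystander, loose, to be left alone: small open glass beaker, 52 mm across, 55 mm high. Origin: centre of its underside.
- bung: bystander, loose, to be left alone: brown rubber bung, 28 mm across, 24 mm high. Origin: centre of its underside.
- stirbar: bystander, loose, to be left alone: white magnetic stirring bar, 8 mm thick, 35 mm long, lying down. Origin: its middle.
Things that resemble listed ones, but are neither listed nor needed, are in the scene too. Leave any black look-alike of the carrier2 alone.

How it is judged:
By the outcome, as a careful person would: the job done as asked, in the order asked, and still so for the second after the job is handed in, with the robot touching nothing.
Of vial1, vial2, vial3, vial4 only 2 to 4 are there at a start; the rules pass over those that are not, and their reading is None.
At some moment in a run one of carrier1, carrier2, carrier3, carrier4, vial1, vial2, vial3, vial4 may be knocked a few centimetres aside while the robot is not near it.
Once in a run the grip may slacken for a moment while it holds something.
It also fails if it takes over 210 s, if anything falls off the work surface, if the arm or the gripper's body presses on something with over 40 N, if the wrist force passes 120 N, or if a joint passes its speed limit or range.

### The arm

A 6-joint arm with a two-finger parallel gripper is mounted at the origin on the work surface. World frame = base frame: x ahead of the robot, y to its left, z up, the work surface at z = 0. Lengths are in mm, angles in degrees, forces in N, time in s.
With the tool pointing down it reaches from about 350 to 850 mm from the base axis. Payload 8.1 kg.
Tool frame: the origin (TCP) lies midway between the tips of the shut fingers; the grasp point (between the pads) lies 19 mm behind it; y points along the fingers, x is the direction in which the jaws open and shut, and the axes are right-handed (so a half turn about y gives the same grasp; the last joint's range is limited). The gripper opens to 85 mm and grips with 20 to 120 N. Pads are 22 mm wide; open, the fingers measure 114 mm over their backs; the gripper's body (76 mm by 85 mm) begins 54 mm behind the grasp point. The pads swing forward as they close: fully open they stand 13 mm farther back than shut.
Start: joints at [59.966, 7.471, 85.268, -0, 87.261, -4.893], TCP at [254.892, 543.172, 231.292] pointing down, gripper open.
Joint ranges: [-169.43, 169.43], [-51.17, 129.36], [1.28, 143.12], [-76.62, 256.62], [0, 156.53], [-152.29, 152.29]. Speed limits (degrees/s): [136.94, 136.94, 159.86, 180, 180, 180].

### API

Orientations are given as [roll, pitch, yaw] about the fixed x, y, z axes, in that order (R = Rz(yaw) Ry(pitch) Rx(roll)).
In Python, from bench import r gives the robot as it stands.
- The arm moves only by the tool move_arm, never from a script. Its arguments are lists of equal length, an entry for each row: "linear": the shift along the tool's x, y, z normalised to -1 to 1, where 1 is 300 mm, a list of three; "twist": the turn, a rotation vector about the tool's x, y, z normalised to -1 to 1, where 1 is pi/2 rad, a list of three; "hand": the opening, from -1 (shut) to 1 (fully open). A call has 1 to 12 rows; each row is the pose to reach, as a shift and turn from the pose measured when the call began, along the tool's axes at that moment; what a row does not reach only later rows make up. A row lasts 1/12 s, in which the tool goes at most 41.7 mm and 7.16 degrees, less where a joint would pass 70% of its speed; a pose out of reach is approached as far as the arm can. A call with a number of a shift or a turn outside -1 to 1 is refused whole. A call with a gripper value outside its range is refused whole. The fingers move at their own pace and stop on an object; "force" is the grip in N (left out, the last holds). Time passes only in rows, so rows that repeat a pose let the fingers close. It gives the time, the measured TCP pose, the force and the opening at its end, in the units of the state.
- r.sense(): the state, without advancing time (a new reading comes with each control period).
- r.snapshot(name): name is "scene" or "top"; returns a dict with "frame" (480x640x3 uint8, red, green, blue), "range_z" (480x640 float32, mm along the optical axis (not along the pixel's ray), 0 where there is no reading), "intrinsics" (3x3 intrinsics, pixels), "R" (3x3) and "t" (3): a world point X has camera coordinates R X + t. Camera axes: x right, y down, z forward; pixel columns grow to the right and rows downward; lengths in mm; the calibration is good to about 2 mm. A picture is of the moment at which its call begins.
- r.hand_in(): hands the job in, once; it reports no verdict.
The state is a dict: "time": time; "joint_pos": joint angles; "qd": joint speeds; "joint_efforts": joint torques, N m; "tool_pos": TCP position; "tcp_rot": TCP orientation; "ft_force": force on the tool from outside, world axes, zero at the start; "wrist_torque": the same for the moment, N m; "finger_gap": finger opening in mm.
Only numpy, scipy, OpenCV 4.12 (cv2) and the standard library are available. Lean on these libraries where they do the work, as an engineer would, in place of code of your own. Each camera call takes 0.05 s, during which the arm holds its last target. There are 200 camera calls.

## Working session

There is one attempt and no reset: what is moved stays moved. The work goes in short steps, Python scripts to look and compute and a tool call to move; the robot and the scene stay as the last step left them, time stands still between calls to the robot, and variables do not carry over. Pictures are saved under pics/ and viewed, on a budget of 14 in all, crops included, one or two more only if the job needs it, and the job is handed in when it is done.

Besides the shell and the picture viewer there is one more tool, called in YAML: its name, and indented under it one key for each argument. move_arm: Moves the arm, as the interface text tells. Scaled input: -1 to 1 covers 300 mm each way for a shift and pi/2 rad each way for a turn. Its arguments: {"type":"object","properties":{"linear":{"type":"array","items":{"type":"array","items":{"type":"number","minimum":-1,"maximum":1}}},"twist":{"type":"array","items":{"type":"array","items":{"type":"number","minimum":-1,"maximum":1}}},"hand":{"type":"array","items":{"type":"number"}},"force":{"type":"number"}},"required":["linear","twist","hand"]}

```bash
ls; mkdir -p pics; cat > h.py <<'E'
import numpy as np, cv2
from bench import r
def snap(n,name):
    s=r.snapshot(n); cv2.imwrite(f'pics/{name}.png',s['frame'][:,:,::-1]); np.savez(f'/tmp/{name}.npz',**s); return s
def load(name): return dict(np.load(f'/tmp/{name}.npz'))
def cloud(s):
    K=s['intrinsics'];z=s['range_z'];v,u=np.mgrid[:480,:640]
    p=np.stack([(u-K[0,2])/K[0,0]*z,(v-K[1,2])/K[1,1]*z,z],-1)
    return (p-s['t'])@s['R']
def at_h(s,u,v,h):
    K=s['intrinsics'];d=s['R'].T@np.array([(u-K[0,2])/K[0,0],(v-K[1,2])/K[1,1],1.]);c=-s['R'].T@s['t']
    return c+d*(h-c[2])/d[2]
E
python3 - <<'E'
from h import *
print(r.sense())
for n in('scene','top'):
    s=snap(n,n+'0');print(n,-s['R'].T@s['t'],s['R'][2])
s=load('top0');P=cloud(s);
print([P[v,u].round() for v,u in[(0,0),(0,639),(479,0),(479,639),(240,320)]])
E
```

```text
pics
{'time': 0.0, 'joint_pos': array([ 5.99662622e+01,  7.51524754e+00,  8.53310663e+01, -1.48652773e-03,
        8.72630111e+01, -4.89409735e+00]), 'qd': array([-0.00876674, -0.07863798, -0.07970208, -0.03538127, -0.06172845,
        0.09341943]), 'joint_efforts': array([-1.07483993e-03, -5.69400108e+01, -5.00553703e+01, -2.17443526e-04,
        1.50640908e-02,  5.03175272e-05]), 'tool_pos': array([254.60574227, 542.66780735, 230.22587434]), 'tcp_rot': array([-89.9921523 ,   0.10905297,  64.86043942]), 'ft_force': array([0.85859813, 0.07175971, 0.67095411]), 'wrist_torque': array([-0.00108274,  0.01396536,  0.05518402]), 'finger_gap': 85.37553922282575}
scene [1321.80024989 -954.37879141  936.01284238] [-0.55197832  0.61826656 -0.55952336]
top [ 376.77478341   -6.77384123 1065.7520888 ] [ 0.081653   -0.00798626 -0.99662882]
[array([1560., 1390., -747.]), array([ 1634., -1392.,  -745.]), array([179., 296., 622.]), array([ -73., -777.,   -2.]), array([477., -12.,  -2.])]
```

View pics/top0.png

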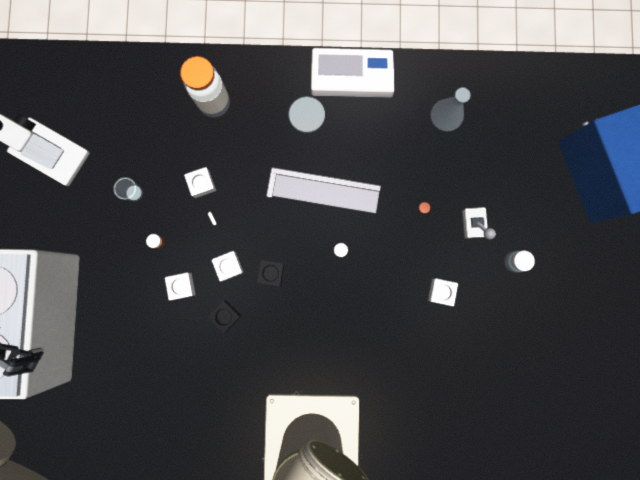

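View pics/scene0.png

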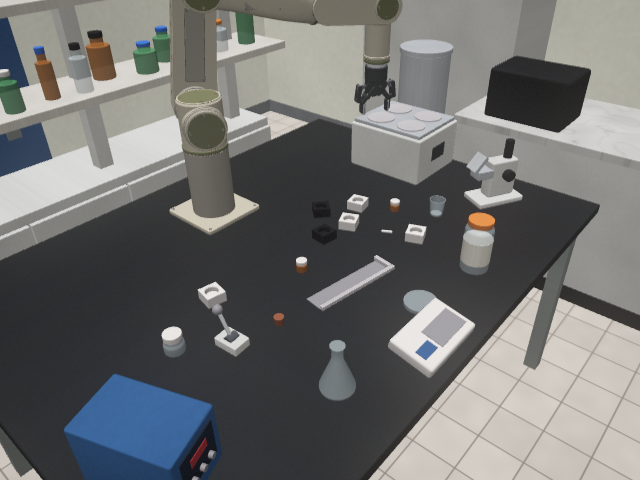

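```bash
python3 - <<'E'
from h import *
s=load('top0');P=cloud(s);f=s['frame'].astype(int)
def fit(name,h,hw,lo=150):
    u,v,=hw[:2];R=hw[2]
    sub=np.zeros((480,640),bool);sub[v-R:v+R,u-R:u+R]=1
    m=sub&(abs(P[...,2]-h)<6)
    m&=(f.min(-1)>lo) if lo else True
    vv,uu=np.nonzero(m);
    pts=np.array([at_h(s,a,b,h)[:2] for a,b in zip(uu,vv)])
    print(name,len(pts),P[m][:,2].mean().round(1),cv2.minAreaRect(pts.astype(np.float32)),pts.mean(0).round(1))
for n,(u,v) in dict(cA=(200,182),cB=(227,266),cC=(179,287),cD=(443,292)).items(): fit(n,30,(u,v,22),0)
for n,(u,v) in dict(v1=(341,250),v2=(154,241)).items(): fit(n,36,(u,v,14),0)
fit('base',25,(476,222,20),0); fit('bung',24,(425,208,12),0)
fit('blk1',30,(270,273,20),0); fit('blk2',30,(225,317,20),0);fit('jar',55,(521,261,20),0)
for h in(0,12): fit('guide%d'%h,h,(324,190,62),90)
print(P[225:242,489,:].round()[::3])
c=s['frame'][155:225,255:395,::-1];a=cv2.resize(c,None,fx=5,fy=5,interpolation=cv2.INTER_CUBIC)
c=s['frame'][195:250,415:540,::-1];b=cv2.resize(c,(700,308-68),interpolation=cv2.INTER_CUBIC)
cv2.imwrite('pics/crop1.png',np.vstack([a,b]))
E
```

```text
cA 352 29.1 ((608.825927734375, 281.0245666503906), (55.07204818725586, 54.91409683227539), 20.592182159423828) [608.9 281.3]
cB 354 29.4 ((408.08734130859375, 206.91049194335938), (53.80335235595703, 54.959556579589844), 23.22063636779785) [407.9 207.2]
cC 368 29.3 ((357.984130859375, 317.7375793457031), (53.937171936035156, 55.63496398925781), 13.14634895324707) [357.8 318.2]
cD 362 29.5 ((357.0259704589844, -306.76812744140625), (55.96453857421875, 53.988258361816406), 79.39554595947266) [ 357.  -307.4]
v1 137 35.6 ((450.9620361328125, -61.936180114746094), (28.424793243408203, 28.34858512878418), 1.0267013311386108) [451.1 -61.4]
v2 147 35.2 ((462.84954833984375, 380.01898193359375), (28.372167587280273, 30.781051635742188), 1.2322015762329102) [463.2 380.4]
base 452 24.7 ((525.0778198242188, -386.2071838378906), (70.17829895019531, 50.97572326660156), 4.587750434875488) [ 527.2 -383.3]
bung 98 23.3 ((558.7611694335938, -261.0470886230469), (26.861663818359375, 24.172412872314453), 0.02127288654446602) [ 558.4 -261.3]
blk1 345 29.6 ((393.5831298828125, 103.88091278076172), (54.019081115722656, 53.8942756652832), 82.1112289428711) [393.8 103.8]
blk2 380 29.5 ((289.6309814453125, 209.9871063232422), (53.53507995605469, 55.297088623046875), 46.9630012512207) [288.8 210.4]
jar 327 54.6 ((433.81268310546875, -485.7579650878906), (45.00267791748047, 47.36237335205078), 34.054996490478516) [ 433.7 -485.6]
guide0 2499 0.3 ((551.40576171875, -10.042068481445312), (275.5245666503906, 173.5480194091797), 81.36405944824219) [593.9 -21.8]
guide12 761 11.4 ((614.0641479492188, -6.93017578125), (265.349365234375, 208.8302459716797), 51.704654693603516) [632.9   2. ]
[[ 523. -427.    0.]
 [ 503. -390.   95.]
 [ 495. -386.  104.]
 [ 488. -385.  107.]
 [ 482. -386.  103.]
 [ 486. -426.    2.]]
```

View pics/crop1.png

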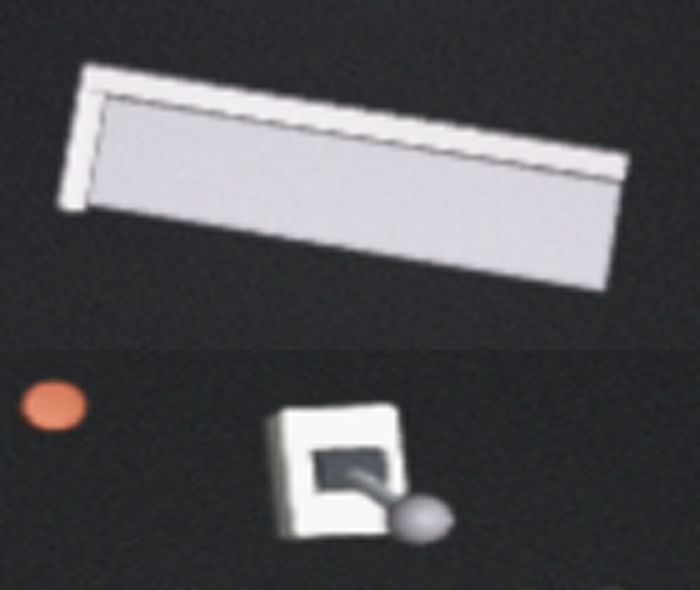

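```bash
cat >> h.py <<'E'
from scipy.spatial.transform import Rotation as Ro
def plan(wps,s=None):
    """wps: (x,y,z,yaw) world targets, tool down. prints normalised shift/turn from current measured pose"""
    s=s or r.sense();R=Ro.from_euler('xyz',s['tcp_rot'],degrees=True);p=s['tool_pos'];q=p;Rq=R
    print('t',round(s['time'],2),'pos',p.round(1),'rot',s['tcp_rot'].round(1),'gap',round(s['finger_gap'],1),'F',s['ft_force'].round(1))
    for x,y,z,w in wps:
        T=Ro.from_euler('xyz',[-90,0,w],degrees=True);X=np.array([x,y,z])
        n=max(np.linalg.norm(X-q)/41.7,np.degrees((Rq.inv()*T).magnitude())/7.16)
        print('lin',(R.inv().apply(X-p)/300).round(3).tolist(),'tw',((R.inv()*T).as_rotvec()/(np.pi/2)).round(3).tolist(),'rows %.1f'%n);q=X;Rq=T
G=None
def g2w(x,y):
    g=np.load('/tmp/g.npy');c,s=np.cos(g[2]),np.sin(g[2]);return np.array([g[0]+c*x-s*y,g[1]+s*x+c*y])
E
python3 - <<'E'
from h import *
from scipy.optimize import least_squares
s=load('top0')
obs=[((85,65),(12,12),12),((629,153),(12,-258),12),((60,210),(-60,12),12),((90,204),(-54,0),0),((606,291),(-54,-258),0),((105,95),(0,0),12),((624,180),(0,-258),12)]
W=[at_h(s,255+u/5-.4,155+v/5-.4,h)[:2] for (u,v),_,h in obs]
def res(g):
    np.save('/tmp/g.npy',g);return np.concatenate([g2w(*o[1])-w for o,w in zip(obs,W)])
o=least_squares(res,[600,110,-.15]);res(o.x);print(o.x,np.degrees(o.x[2]),o.fun.round(1))
for y in(-27,-81,-135,-189):print(g2w(-27,y).round(1))
plan([(608.8,281,140,20.6),(608.8,281,18,20.6)])
E
```

```text
[ 6.37375712e+02  9.99846358e+01 -1.41840273e-01] -8.1268490231192 [-0.4 -0.  -0.9 -0.1  0.5  0.1 -0.9  0.6  0.3  0.2  0.7 -0.   0.7 -0.8]
[606.8  77.1]
[599.2  23.6]
[591.6 -29.8]
[583.9 -83.3]
t 0.1 pos [254.6 542.7 230.3] rot [-90.    0.1  64.9] gap 85.6 F [-0.3 -0.1 -0.2]
lin [-0.288, 0.301, -1.439] tw [0.0, 0.492, -0.001] rows 10.8
lin [-0.287, 0.708, -1.439] tw [0.0, 0.492, -0.001] rows 2.9
```

move_arm:
  linear:
    - [-0.19,0.2,-0.95]
    - [-0.19,0.2,-0.95]
    - [-0.19,0.2,-0.95]
    - [-0.19,0.2,-0.95]
    - [-0.19,0.2,-0.95]
    - [-0.19,0.2,-0.95]
    - [-0.19,0.2,-0.95]
    - [-0.19,0.2,-0.95]
  twist:
    - [0,0.492,0]
    - [0,0.492,0]
    - [0,0.492,0]
    - [0,0.492,0]
    - [0,0.492,0]
    - [0,0.492,0]
    - [0,0.492,0]
    - [0,0.492,0]
  hand: [1,1,1,1,1,1,1,1]

```text
time: 0.77
tool_pos: [492.1, 364.7, 167.9]
tcp_rot: [-90.2, 0.2, 20.2]
ft_force: [0.1, -0.1, -0.4]
finger_gap: 85.4
```

```bash
python3 - <<'E'
from h import *
plan([(608.8,281,100,20.6),(608.8,281,18,20.6)])
E
```

```text
t 0.77 pos [492.1 364.7 167.9] rot [-90.2   0.2  20.2] gap 85.4 F [ 0.1 -0.1 -0.4]
lin [0.27, 0.227, -0.395] tw [0.003, -0.004, -0.002] rows 3.8
lin [0.27, 0.5, -0.394] tw [0.003, -0.004, -0.002] rows 2.0
```

move_arm:
  linear:
    - [0.27,0.227,-0.395]
    - [0.27,0.227,-0.395]
    - [0.27,0.227,-0.395]
    - [0.27,0.227,-0.395]
    - [0.27,0.227,-0.395]
    - [0.27,0.52,-0.395]
    - [0.27,0.52,-0.395]
    - [0.27,0.52,-0.395]
    - [0.27,0.52,-0.395]
  twist:
    - [0,0,0]
    - [0,0,0]
    - [0,0,0]
    - [0,0,0]
    - [0,0,0]
    - [0,0,0]
    - [0,0,0]
    - [0,0,0]
    - [0,0,0]
  hand: [1,1,1,1,1,1,1,1,1]

```text
time: 1.52
tool_pos: [604.6, 279.5, 7.5]
tcp_rot: [-90.2, 0.7, 20.2]
ft_force: [0.2, -0.4, 0.1]
finger_gap: 85.3
```

move_arm:
  linear:
    - [0,0,0]
    - [0,0,0]
    - [0,0,0]
    - [0,0,0]
    - [0,0,0]
    - [0,0,0]
    - [0,0,0]
    - [0,0,0]
  twist:
    - [0,0,0]
    - [0,0,0]
    - [0,0,0]
    - [0,0,0]
    - [0,0,0]
    - [0,0,0]
    - [0,0,0]
    - [0,0,0]
  hand: [-1,-1,-1,-1,-1,-1,-1,-1]
  force: 50

```text
time: 2.18
tool_pos: [606.9, 280.6, 11.2]
tcp_rot: [-90.2, 0.4, 20.2]
ft_force: [-0.3, -0.3, 6.3]
finger_gap: 53.0
```

```bash
python3 - <<'E'
from h import *
x,y=g2w(-30,-31);s=r.sense();p=s['tool_pos']
plan([(p[0],p[1],80,20.6),(x,y,80,-8.1),(x,y,13,-8.1)])
E
```

```text
t 2.18 pos [606.9 280.6  11.2] rot [-90.2   0.4  20.2] gap 53.0 F [-0.3 -0.3  6.3]
lin [-0.002, -0.229, -0.001] tw [0.002, -0.004, -0.005] rows 1.6
lin [-0.252, -0.225, -0.644] tw [0.004, 0.315, -0.004] rows 5.0
lin [-0.25, -0.002, -0.644] tw [0.004, 0.315, -0.004] rows 1.6
```

move_arm:
  linear:
    - [0,-0.1,0]
    - [0,-0.23,0]
    - [0,-0.23,0]
    - [-0.25,-0.225,-0.644]
    - [-0.25,-0.225,-0.644]
    - [-0.25,-0.225,-0.644]
    - [-0.25,-0.225,-0.644]
    - [-0.25,-0.225,-0.644]
    - [-0.25,-0.225,-0.644]
    - [-0.25,-0.225,-0.644]
    - [-0.25,-0.225,-0.644]
    - [-0.25,-0.225,-0.644]
  twist:
    - [0,0,0]
    - [0,0,0]
    - [0,0,0]
    - [0,0.315,0]
    - [0,0.315,0]
    - [0,0.315,0]
    - [0,0.315,0]
    - [0,0.315,0]
    - [0,0.315,0]
    - [0,0.315,0]
    - [0,0.315,0]
    - [0,0.315,0]
  hand: [-1,-1,-1,-1,-1,-1,-1,-1,-1,-1,-1,-1]

```text
time: 3.18
tool_pos: [604.1, 75.0, 80.7]
tcp_rot: [-90.4, 0.2, -8.0]
ft_force: [0.9, -0.3, -1.1]
finger_gap: 53.1
```

```bash
python3 - <<'E'
from h import *
x,y=g2w(-30,-31)
plan([(x,y,22,-8.1),(x,y,12,-8.1)])
E
```

```text
t 3.18 pos [604.1  75.   80.7] rot [-90.4   0.2  -8. ] gap 53.1 F [ 0.9 -0.3 -1.1]
lin [-0.001, 0.196, -0.004] tw [0.004, 0.001, -0.002] rows 1.4
lin [-0.001, 0.229, -0.004] tw [0.004, 0.001, -0.002] rows 0.2
```

move_arm:
  linear:
    - [0,0.12,0]
    - [0,0.19,0]
    - [0,0.21,0]
    - [0,0.22,0]
    - [0,0.229,0]
    - [0,0.229,0]
    - [0,0.229,0]
    - [0,0.229,0]
  twist:
    - [0,0,0]
    - [0,0,0]
    - [0,0,0]
    - [0,0,0]
    - [0,0,0]
    - [0,0,0]
    - [0,0,0]
    - [0,0,0]
  hand: [-1,-1,-1,-1,-1,-1,-1,-1]

```text
time: 3.85
tool_pos: [605.0, 74.7, 13.6]
tcp_rot: [-90.3, 0.1, -8.0]
ft_force: [0.3, 0.4, -0.6]
finger_gap: 53.1
```

move_arm:
  linear:
    - [0,0,0]
    - [0,0,0]
    - [0,0,0]
    - [0,0,0]
    - [0,-0.1,0]
    - [0,-0.25,0]
    - [0,-0.3,0]
    - [0,-0.3,0]
    - [0,-0.3,0]
    - [0,-0.3,0]
  twist:
    - [0,0,0]
    - [0,0,0]
    - [0,0,0]
    - [0,0,0]
    - [0,0,0]
    - [0,0,0]
    - [0,0,0]
    - [0,0,0]
    - [0,0,0]
    - [0,0,0]
  hand: [1,1,1,1,1,1,1,1,1,1]

```text
time: 4.68
tool_pos: [604.7, 75.2, 102.9]
tcp_rot: [-90.3, 0.1, -8.0]
ft_force: [-0.3, 0.3, -0.5]
finger_gap: 85.5
```

```bash
cat >> h.py <<'E'
def rect(s,x,y,h=30,R=45):
    """rectangle (block top) near world x,y at height h"""
    P=cloud(s);m=(abs(P[...,2]-h)<6)&(np.hypot(P[...,0]-x,P[...,1]-y)<R)
    vv,uu=np.nonzero(m)
    if len(uu)<30: print('none',x,y);return
    pts=np.array([at_h(s,a,b,h)[:2] for a,b in zip(uu,vv)],np.float32)
    c,d,a=cv2.minAreaRect(pts);print('rect',np.round(c,1),np.round(d,1),round(a,1),len(pts));return c
E
python3 - <<'E'
from h import *
s=snap('top','t1')
rect(s,408,207);rect(s,358,318);rect(s,357,-307);rect(s,451,-62,36,25);rect(s,463,380,36,25)
plan([(408.1,206.9,90,23),(408.1,206.9,12,23)])
E
```

```text
none 408 207
rect [358.  317.5] [54.  56.1] 13.1 369
rect [ 357.1 -306.6] [56.4 54. ] 79.4 367
rect [451.  -61.9] [28.4 28.3] 1.0 136
rect [462.8 380. ] [28.4 30.8] 1.2 146
t 4.73 pos [604.1  75.1 102.1] rot [-90.4   0.2  -8. ] gap 85.4 F [-0.6 -0.5 -0.4]
lin [-0.708, 0.041, 0.344] tw [0.003, -0.345, -0.003] rows 5.7
lin [-0.707, 0.301, 0.346] tw [0.003, -0.345, -0.003] rows 1.9
```

```bash
python3 - <<'E'
from h import *
rect(load('scene0'),408,207);s=snap('scene','s1')
rect(s,408,207);rect(s,606,75)
E
```

```text
rect [411.5 204.4] [55.3 67.6] 25.2 145
rect [411.9 204.3] [56.5 67. ] 23.7 142
rect [607.   72.9] [59.5 60.4] 81.6 201
```

B unmoved.

move_arm:
  linear:
    - [-0.707,0.041,0.345]
    - [-0.707,0.041,0.345]
    - [-0.707,0.041,0.345]
    - [-0.707,0.041,0.345]
    - [-0.707,0.041,0.345]
    - [-0.707,0.041,0.345]
    - [-0.707,0.041,0.345]
    - [-0.707,0.041,0.345]
    - [-0.707,0.15,0.345]
    - [-0.707,0.28,0.345]
    - [-0.707,0.3,0.345]
    - [-0.707,0.3,0.345]
  twist:
    - [0,-0.345,0]
    - [0,-0.345,0]
    - [0,-0.345,0]
    - [0,-0.345,0]
    - [0,-0.345,0]
    - [0,-0.345,0]
    - [0,-0.345,0]
    - [0,-0.345,0]
    - [0,-0.345,0]
    - [0,-0.345,0]
    - [0,-0.345,0]
    - [0,-0.345,0]
  hand: [1,1,1,1,1,1,1,1,1,1,1,1]

```text
time: 5.78
tool_pos: [405.3, 204.9, 8.8]
tcp_rot: [-90.2, 0.8, 23.0]
ft_force: [-0.0, 0.3, 0.6]
finger_gap: 85.2
```

move_arm:
  linear:
    - [0,0,0]
    - [0,0,0]
    - [0,0,0]
    - [0,0,0]
    - [0,0,0]
    - [0,0,0]
    - [0,0,0]
    - [0,0,0]
  twist:
    - [0,0,0]
    - [0,0,0]
    - [0,0,0]
    - [0,0,0]
    - [0,0,0]
    - [0,0,0]
    - [0,0,0]
    - [0,0,0]
  hand: [-1,-1,-1,-1,-1,-1,-1,-1]
  force: 50

```text
time: 6.45
tool_pos: [407.4, 205.4, 11.1]
tcp_rot: [-90.2, 0.6, 23.0]
ft_force: [0.7, -1.1, 6.3]
finger_gap: 52.8
```

```bash
python3 - <<'E'
from h import *
x,y=g2w(-30,-89);s=r.sense();p=s['tool_pos']
plan([(p[0],p[1],80,23),(x,y,80,-8.1),(x,y,12,-8.1)])
E
```

```text
t 6.45 pos [407.4 205.4  11.1] rot [-90.2   0.6  23. ] gap 52.8 F [ 0.7 -1.1  6.3]
lin [-0.002, -0.23, -0.001] tw [0.002, -0.0, -0.007] rows 1.7
lin [0.328, -0.23, -0.826] tw [0.004, 0.345, -0.006] rows 6.4
lin [0.33, -0.003, -0.825] tw [0.004, 0.345, -0.006] rows 1.6
```

move_arm:
  linear:
    - [0,-0.1,0]
    - [0,-0.23,0]
    - [0,-0.23,0]
    - [0.329,-0.23,-0.825]
    - [0.329,-0.23,-0.825]
    - [0.329,-0.23,-0.825]
    - [0.329,-0.23,-0.825]
    - [0.329,-0.23,-0.825]
    - [0.329,-0.23,-0.825]
    - [0.329,-0.23,-0.825]
    - [0.329,-0.23,-0.825]
    - [0.329,-0.23,-0.825]
  twist:
    - [0,0,0]
    - [0,0,0]
    - [0,0,0]
    - [0,0.345,0]
    - [0,0.345,0]
    - [0,0.345,0]
    - [0,0.345,0]
    - [0,0.345,0]
    - [0,0.345,0]
    - [0,0.345,0]
    - [0,0.345,0]
    - [0,0.345,0]
  hand: [-1,-1,-1,-1,-1,-1,-1,-1,-1,-1,-1,-1]

```text
time: 7.45
tool_pos: [596.1, 15.6, 80.6]
tcp_rot: [-90.5, 0.4, -8.2]
ft_force: [-0.2, 1.3, -1.6]
finger_gap: 52.7
```

```bash
python3 - <<'E'
from h import *
x,y=g2w(-30,-89)
plan([(x,y,22,-8.1),(x,y,12,-8.1)])
E
```

```text
t 7.45 pos [596.1  15.6  80.6] rot [-90.5   0.4  -8.2] gap 52.7 F [-0.2  1.3 -1.6]
lin [-0.002, 0.195, 0.003] tw [0.005, -0.001, -0.004] rows 1.4
lin [-0.002, 0.229, 0.003] tw [0.005, -0.001, -0.004] rows 0.2
```

move_arm:
  linear:
    - [0,0.12,0.003]
    - [0,0.19,0.003]
    - [0,0.21,0.003]
    - [0,0.22,0.003]
    - [0,0.229,0.003]
    - [0,0.229,0.003]
    - [0,0.229,0.003]
    - [0,0.229,0.003]
  twist:
    - [0,0,0]
    - [0,0,0]
    - [0,0,0]
    - [0,0,0]
    - [0,0,0]
    - [0,0,0]
    - [0,0,0]
    - [0,0,0]
  hand: [-1,-1,-1,-1,-1,-1,-1,-1]

```text
time: 8.12
tool_pos: [596.8, 16.1, 13.5]
tcp_rot: [-90.5, 0.2, -8.2]
ft_force: [0.1, -0.7, -0.9]
finger_gap: 52.5
```

move_arm:
  linear:
    - [0,0,0]
    - [0,0,0]
    - [0,0,0]
    - [0,0,0]
    - [0,-0.1,0]
    - [0,-0.25,0]
    - [0,-0.3,0]
    - [0,-0.3,0]
    - [0,-0.3,0]
    - [0,-0.3,0]
  twist:
    - [0,0,0]
    - [0,0,0]
    - [0,0,0]
    - [0,0,0]
    - [0,0,0]
    - [0,0,0]
    - [0,0,0]
    - [0,0,0]
    - [0,0,0]
    - [0,0,0]
  hand: [1,1,1,1,1,1,1,1,1,1]

```text
time: 8.95
tool_pos: [596.8, 16.8, 102.8]
tcp_rot: [-90.5, 0.3, -8.2]
ft_force: [-0.9, -0.4, -0.7]
finger_gap: 85.1
```

```bash
python3 - <<'E'
from h import *
s=snap('top','t2')
rect(s,358,318);rect(s,357,-307);rect(s,451,-62,36,25);rect(s,463,380,36,25);rect(s,606,75);
plan([(358,317.6,90,13),(358,317.6,12,13)])
E
```

```text
rect [358.  317.7] [53.9 55.8] 13.1 369
rect [ 357.  -307.1] [55.4 53.9] 79.1 364
rect [449.7 -72.1] [ 8.5 26.4] 85.8 35
rect [462.8 380.1] [28.4 30.7] 1.2 144
rect [603.   69.7] [63.6 54.4] 81.7 324
t 9.0 pos [596.2  16.8 102. ] rot [-90.5   0.4  -8.2] gap 85.4 F [ 0.2  0.6 -0.3]
lin [-0.929, 0.038, 0.88] tw [0.005, -0.236, -0.005] rows 9.2
lin [-0.927, 0.298, 0.882] tw [0.005, -0.236, -0.005] rows 1.9
```

move_arm:
  linear:
    - [-0.928,0.038,0.88]
    - [-0.928,0.038,0.88]
    - [-0.928,0.038,0.88]
    - [-0.928,0.038,0.88]
    - [-0.928,0.038,0.88]
    - [-0.928,0.038,0.88]
    - [-0.928,0.038,0.88]
    - [-0.928,0.038,0.88]
    - [-0.928,0.038,0.88]
    - [-0.928,0.038,0.88]
    - [-0.928,0.038,0.88]
    - [-0.928,0.038,0.88]
  twist:
    - [0,-0.236,0]
    - [0,-0.236,0]
    - [0,-0.236,0]
    - [0,-0.236,0]
    - [0,-0.236,0]
    - [0,-0.236,0]
    - [0,-0.236,0]
    - [0,-0.236,0]
    - [0,-0.236,0]
    - [0,-0.236,0]
    - [0,-0.236,0]
    - [0,-0.236,0]
  hand: [1,1,1,1,1,1,1,1,1,1,1,1]

```text
time: 10.0
tool_pos: [357.3, 317.3, 88.8]
tcp_rot: [-90.4, 0.6, 13.2]
ft_force: [0.8, -0.8, -0.2]
finger_gap: 85.3
```

```bash
python3 - <<'E'
from h import *
plan([(358,317.6,12,13)])
E
```

```text
t 10.0 pos [357.3 317.3  88.8] rot [-90.4   0.6  13.2] gap 85.3 F [ 0.8 -0.8 -0.2]
lin [0.005, 0.256, 0.002] tw [0.004, 0.002, -0.007] rows 1.8
```

move_arm:
  linear:
    - [0,0.13,0]
    - [0,0.23,0]
    - [0,0.256,0]
    - [0,0.256,0]
    - [0,0.256,0]
  twist:
    - [0,0,0]
    - [0,0,0]
    - [0,0,-0.006]
    - [0,0,-0.006]
    - [0,0,-0.006]
  hand: [1,1,1,1,1]

```text
time: 10.42
tool_pos: [356.8, 315.1, 11.3]
tcp_rot: [-90.5, 0.2, 13.1]
ft_force: [-0.1, 0.4, 0.0]
finger_gap: 85.5
```

move_arm:
  linear:
    - [0,0,0]
    - [0,0,0]
    - [0,0,0]
    - [0,0,0]
    - [0,0,0]
    - [0,0,0]
    - [0,0,0]
    - [0,0,0]
  twist:
    - [0,0,0]
    - [0,0,0]
    - [0,0,0]
    - [0,0,0]
    - [0,0,0]
    - [0,0,0]
    - [0,0,0]
    - [0,0,0]
  hand: [-1,-1,-1,-1,-1,-1,-1,-1]
  force: 50

```text
time: 11.08
tool_pos: [358.3, 315.7, 13.1]
tcp_rot: [-90.4, 0.0, 13.1]
ft_force: [0.7, -1.1, 5.9]
finger_gap: 52.2
```

```bash
python3 - <<'E'
from h import *
x,y=g2w(-30,-147);s=r.sense();p=s['tool_pos']
plan([(p[0],p[1],100,13),(p[0]+.6*(x-p[0]),p[1]+.6*(y-p[1]),100,-8.1)])
E
```

```text
t 11.08 pos [358.3 315.7  13.1] rot [-90.4   0.   13.1] gap 52.2 F [ 0.7 -1.1  5.9]
lin [-0.0, -0.29, -0.002] tw [0.005, 0.001, -0.0] rows 2.1
lin [0.284, -0.284, -0.801] tw [0.005, 0.235, 0.001] rows 6.1
```

move_arm:
  linear:
    - [0,-0.14,0]
    - [0,-0.29,0]
    - [0,-0.29,0]
    - [0.284,-0.285,-0.8]
    - [0.284,-0.285,-0.8]
    - [0.284,-0.285,-0.8]
    - [0.284,-0.285,-0.8]
    - [0.284,-0.285,-0.8]
    - [0.284,-0.285,-0.8]
    - [0.284,-0.285,-0.8]
  twist:
    - [0,0,0]
    - [0,0,0]
    - [0,0,0]
    - [0,0.235,0]
    - [0,0.235,0]
    - [0,0.235,0]
    - [0,0.235,0]
    - [0,0.235,0]
    - [0,0.235,0]
    - [0,0.235,0]
  hand: [-1,-1,-1,-1,-1,-1,-1,-1,-1,-1]

```text
time: 11.92
tool_pos: [499.1, 96.4, 101.6]
tcp_rot: [-90.5, -0.4, -8.3]
ft_force: [0.4, 0.9, -0.7]
finger_gap: 52.7
```

```bash
python3 - <<'E'
from h import *
x,y=g2w(-30,-147)
plan([(x,y,80,-8.1),(x,y,13.5,-8.1)])
E
```

```text
t 11.92 pos [499.1  96.4 101.6] rot [-90.5  -0.4  -8.3] gap 52.7 F [ 0.4  0.9 -0.7]
lin [0.355, 0.078, -0.411] tw [0.005, -0.002, 0.004] rows 3.9
lin [0.354, 0.299, -0.409] tw [0.005, -0.002, 0.004] rows 1.6
```

move_arm:
  linear:
    - [0.355,0.078,-0.41]
    - [0.355,0.078,-0.41]
    - [0.355,0.078,-0.41]
    - [0.355,0.078,-0.41]
    - [0.355,0.078,-0.41]
    - [0.355,0.078,-0.41]
    - [0.355,0.078,-0.41]
    - [0.354,0.2,-0.409]
    - [0.354,0.27,-0.409]
    - [0.354,0.29,-0.409]
    - [0.354,0.299,-0.409]
    - [0.354,0.299,-0.409]
  twist:
    - [0,0,0]
    - [0,0,0]
    - [0,0,0.004]
    - [0,0,0.004]
    - [0,0,0.004]
    - [0,0,0.004]
    - [0,0,0.004]
    - [0,0,0.004]
    - [0,0,0.004]
    - [0,0,0.004]
    - [0,0,0.004]
    - [0,0,0.004]
  hand: [-1,-1,-1,-1,-1,-1,-1,-1,-1,-1,-1,-1]

```text
time: 12.92
tool_pos: [586.4, -39.8, 14.0]
tcp_rot: [-90.5, 0.0, -8.2]
ft_force: [-0.3, 0.6, -1.8]
finger_gap: 52.6
```

move_arm:
  linear:
    - [0,0,0]
    - [0,0,0]
    - [0,0,0]
    - [0,0,0]
    - [0,-0.1,0]
    - [0,-0.25,0]
    - [0,-0.3,0]
    - [0,-0.3,0]
    - [0,-0.3,0]
    - [0,-0.3,0]
  twist:
    - [0,0,0]
    - [0,0,0]
    - [0,0,0]
    - [0,0,0]
    - [0,0,0]
    - [0,0,0]
    - [0,0,0]
    - [0,0,0]
    - [0,0,0]
    - [0,0,0]
  hand: [1,1,1,1,1,1,1,1,1,1]

```text
time: 13.75
tool_pos: [586.2, -39.1, 103.6]
tcp_rot: [-90.5, 0.1, -8.2]
ft_force: [0.2, 0.2, -1.0]
finger_gap: 84.9
```

```bash
python3 - <<'E'
from h import *
s=snap('top','t3')
rect(s,357,-307);rect(s,463,380,36,25);
plan([(357,-307,100,-10.8),(357,-307,13,-10.8)])
E
```

```text
rect [ 357. -307.] [55.6 54. ] 79.3 371
rect [462.9 378.9] [28.4 33. ] 1.2 148
t 13.8 pos [585.6 -39.  102.7] rot [-90.5   0.1  -8.2] gap 85.5 F [ 0.5  0.2 -0.1]
lin [-0.626, 0.019, -0.993] tw [0.005, 0.029, -0.002] rows 8.4
lin [-0.626, 0.309, -0.991] tw [0.005, 0.029, -0.002] rows 2.1
```

View pics/t3.png

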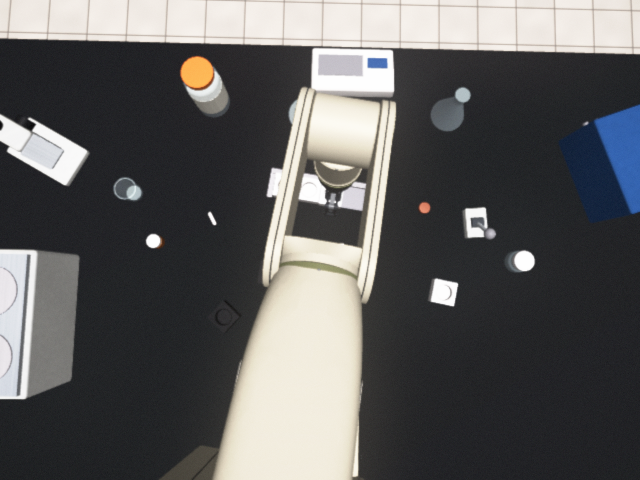

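move_arm:
  linear:
    - [-0.626,0.019,-0.993]
    - [-0.626,0.019,-0.993]
    - [-0.626,0.019,-0.993]
    - [-0.626,0.019,-0.993]
    - [-0.626,0.019,-0.993]
    - [-0.626,0.019,-0.993]
    - [-0.626,0.019,-0.993]
    - [-0.626,0.019,-0.993]
    - [-0.626,0.019,-0.993]
    - [-0.626,0.019,-0.993]
    - [-0.626,0.019,-0.993]
    - [-0.626,0.019,-0.993]
  twist:
    - [0,0.029,0]
    - [0,0.029,0]
    - [0,0.029,0]
    - [0,0.029,0]
    - [0,0.029,0]
    - [0,0.029,0]
    - [0,0.029,0]
    - [0,0.029,0]
    - [0,0.029,0]
    - [0,0.029,0]
    - [0,0.029,0]
    - [0,0.029,0]
  hand: [1,1,1,1,1,1,1,1,1,1,1,1]

```text
time: 14.8
tool_pos: [356.8, -306.1, 98.9]
tcp_rot: [-90.4, 0.2, -10.9]
ft_force: [0.2, 0.3, 0.6]
finger_gap: 85.4
```

```bash
python3 - <<'E'
from h import *
plan([(357,-307,13,-10.8)])
s=snap('top','t4');rect(s,451,-62,36,25);rect(s,463,380,36,25)
for y in(-31,-89,-147):
    c=rect(s,*g2w(-30,y),R=36)
    g=np.load('/tmp/g.npy');d=np.array(c)-g[:2];print(np.cos(g[2])*d[0]+np.sin(g[2])*d[1],-np.sin(g[2])*d[0]+np.cos(g[2])*d[1])
E
```

```text
t 14.8 pos [ 356.8 -306.1   98.9] rot [-90.4   0.2 -10.9] gap 85.4 F [0.2 0.3 0.6]
lin [0.002, 0.286, -0.001] tw [0.004, -0.001, -0.002] rows 2.1
rect [451.  -61.9] [28.4 28.3] 1.0 138
rect [462.8 380.1] [28.4 30.7] 1.2 146
rect [603.2  69.7] [63.6 54.8] 81.7 371
-29.541920007725203 -34.839874876792315
rect [595.8  15.9] [71.  54.4] 82.4 401
-29.247023835853554 -89.08823117658424
rect [586.4 -34.5] [57.6 54.8] 81.7 337
-31.464090923700255 -140.37746687315484
```

move_arm:
  linear:
    - [0,0.14,0]
    - [0,0.25,0]
    - [0,0.286,0]
    - [0,0.286,0]
    - [0,0.286,0]
    - [0,0.286,0]
  twist:
    - [0,0,0]
    - [0,0,0]
    - [0,0,0]
    - [0,0,0]
    - [0,0,0]
    - [0,0,0]
  hand: [1,1,1,1,1,1]

```text
time: 15.35
tool_pos: [358.3, -307.2, 15.2]
tcp_rot: [-90.5, 0.1, -10.7]
ft_force: [0.2, -0.5, 0.9]
finger_gap: 85.4
```

move_arm:
  linear:
    - [0,0,0]
    - [0,0,0]
    - [0,0,0]
    - [0,0,0]
    - [0,0,0]
    - [0,0,0]
    - [0,0,0]
    - [0,0,0]
  twist:
    - [0,0,0]
    - [0,0,0]
    - [0,0,0]
    - [0,0,0]
    - [0,0,0]
    - [0,0,0]
    - [0,0,0]
    - [0,0,0]
  hand: [-1,-1,-1,-1,-1,-1,-1,-1]
  force: 50

```text
time: 16.02
tool_pos: [359.4, -308.4, 17.2]
tcp_rot: [-90.6, -0.1, -10.8]
ft_force: [-1.0, 2.0, 9.4]
finger_gap: 52.6
```

```bash
python3 - <<'E'
from h import *
x,y=g2w(-30,-205);s=r.sense();p=s['tool_pos']
plan([(p[0],p[1],100,-10.8),(x,y,80,-8.1)])
E
```

```text
t 16.02 pos [ 359.4 -308.4   17.2] rot [-90.6  -0.1 -10.8] gap 52.6 F [-1.   2.   9.4]
lin [0.0, -0.276, -0.003] tw [0.006, 0.001, 0.001] rows 2.0
lin [0.588, -0.217, 0.821] tw [0.006, -0.029, 0.001] rows 7.3
```

move_arm:
  linear:
    - [0,-0.13,0]
    - [0,-0.27,0]
    - [0,-0.27,0]
    - [0.588,-0.217,0.82]
    - [0.588,-0.217,0.82]
    - [0.588,-0.217,0.82]
    - [0.588,-0.217,0.82]
    - [0.588,-0.217,0.82]
    - [0.588,-0.217,0.82]
    - [0.588,-0.217,0.82]
    - [0.588,-0.217,0.82]
    - [0.588,-0.217,0.82]
  twist:
    - [0,0,0]
    - [0,0,0]
    - [0,0,0]
    - [0.005,-0.029,0]
    - [0.005,-0.029,0]
    - [0.005,-0.029,0]
    - [0.005,-0.029,0]
    - [0.005,-0.029,0]
    - [0.005,-0.029,0]
    - [0.005,-0.029,0]
    - [0.005,-0.029,0]
    - [0.005,-0.029,0]
  hand: [-1,-1,-1,-1,-1,-1,-1,-1,-1,-1,-1,-1]

```text
time: 17.02
tool_pos: [580.7, -96.2, 80.2]
tcp_rot: [-90.1, -0.1, -7.9]
ft_force: [0.1, -0.8, -1.1]
finger_gap: 52.3
```

```bash
python3 - <<'E'
from h import *
x,y=g2w(-30,-205)
plan([(x,y,27,-8.1),(x,y,17.5,-8.1)])
E
```

```text
t 17.02 pos [580.7 -96.2  80.2] rot [-90.1  -0.1  -7.9] gap 52.3 F [ 0.1 -0.8 -1.1]
lin [-0.006, 0.177, -0.009] tw [0.001, 0.002, 0.001] rows 1.3
lin [-0.006, 0.209, -0.009] tw [0.001, 0.002, 0.001] rows 0.2
```

move_arm:
  linear:
    - [-0.006,0.12,-0.009]
    - [-0.006,0.17,-0.009]
    - [-0.006,0.19,-0.009]
    - [-0.006,0.2,-0.009]
    - [-0.006,0.208,-0.009]
    - [-0.006,0.208,-0.009]
    - [-0.006,0.208,-0.009]
  twist:
    - [0,0,0]
    - [0,0,0]
    - [0,0,0]
    - [0,0,0]
    - [0,0,0]
    - [0,0,0]
    - [0,0,0]
  hand: [-1,-1,-1,-1,-1,-1,-1]

```text
time: 17.6
tool_pos: [579.6, -99.4, 19.3]
tcp_rot: [-90.1, -0.2, -8.0]
ft_force: [-0.7, -0.4, -1.7]
finger_gap: 52.7
```

move_arm:
  linear:
    - [0,0,0]
    - [0,0,0]
    - [0,0,0]
    - [0,0,0]
    - [0,-0.1,0]
    - [0,-0.15,0]
    - [0,-0.15,0]
    - [0,-0.15,-0.2]
    - [0,-0.15,-0.25]
    - [0,-0.15,-0.25]
    - [0,-0.15,-0.25]
    - [0,-0.15,-0.25]
  twist:
    - [0,0,0]
    - [0,0,0]
    - [0,0,0]
    - [0,0,0]
    - [0,0,0]
    - [0,0,0]
    - [0,0,0]
    - [0,0,0]
    - [0,0,0]
    - [0,0,0]
    - [0,0,0]
    - [0,0,0]
  hand: [1,1,1,1,1,1,1,1,1,0,-1,-1]

```text
time: 18.6
tool_pos: [568.6, -173.2, 63.9]
tcp_rot: [-90.1, -0.2, -8.0]
ft_force: [0.1, 0.1, 0.5]
finger_gap: 51.2
```

```bash
cat >> h.py <<'E'
def gp(x,y,z,dyaw=0): return (*g2w(x,y),z,-8.1+dyaw)
def w2g(X):
    g=np.load('/tmp/g.npy');d=np.array(X)[:2]-g[:2];c,s=np.cos(g[2]),np.sin(g[2]);return np.array([c*d[0]+s*d[1],-s*d[0]+c*d[1]])
E
python3 - <<'E'
from h import *
plan([gp(-28,-262,60),gp(-28,-262,10),gp(-28,-240,10),gp(-28,-230,10)]);print(w2g(r.sense()['tool_pos']))
E
```

```text
t 18.6 pos [ 568.6 -173.2   63.9] rot [-90.1  -0.2  -8. ] gap 51.2 F [0.1 0.1 0.5]
lin [0.005, 0.013, 0.061] tw [0.001, 0.001, 0.002] rows 0.4
lin [0.004, 0.179, 0.061] tw [0.001, 0.001, 0.002] rows 1.2
lin [0.004, 0.179, 0.134] tw [0.001, 0.001, 0.002] rows 0.5
lin [0.005, 0.179, 0.167] tw [0.001, 0.001, 0.002] rows 0.2
[ -29.43567805 -280.17568593]
```

move_arm:
  linear:
    - [0.005,0,0.04]
    - [0.005,0,0.061]
    - [0.005,0,0.061]
    - [0.005,0.1,0.061]
    - [0.005,0.179,0.061]
    - [0.005,0.179,0.061]
    - [0.005,0.179,0.08]
    - [0.005,0.179,0.1]
    - [0.005,0.179,0.12]
    - [0.005,0.179,0.14]
    - [0.005,0.179,0.155]
    - [0.005,0.179,0.167]
  twist:
    - [0,0,0]
    - [0,0,0]
    - [0,0,0]
    - [0,0,0]
    - [0,0,0]
    - [0,0,0]
    - [0,0,0]
    - [0,0,0]
    - [0,0,0]
    - [0,0,0]
    - [0,0,0]
    - [0,0,0]
  hand: [-1,-1,-1,-1,-1,-1,-1,-1,-1,-1,-1,-1]

```text
time: 19.6
tool_pos: [578.4, -123.9, 11.5]
tcp_rot: [-90.1, -0.3, -8.0]
ft_force: [-0.6, -6.3, 5.1]
finger_gap: 0.0
```

move_arm:
  linear:
    - [0,0,0.005]
    - [0,0,0.01]
    - [0,0,0.01]
    - [0,0,0.01]
  twist:
    - [0,0,0]
    - [0,0,0]
    - [0,0,0]
    - [0,0,0]
  hand: [-1,-1,-1,-1]

```text
time: 19.93
tool_pos: [578.7, -120.7, 11.4]
tcp_rot: [-90.1, -0.3, -8.0]
ft_force: [-0.7, -0.1, 1.3]
finger_gap: 0.1
```

```bash
python3 - <<'E'
from h import *
s=r.sense();print(w2g(s['tool_pos']),s['ft_force'],s['tool_pos'])
E
```

```text
[ -26.91132914 -226.73517103] [-0.72530287 -0.08947364  1.27256769] [ 578.68218905 -120.66922835   11.38844821]
```

move_arm:
  linear:
    - [0,0,0.004]
    - [0,0,0.007]
    - [0,0,0.01]
    - [0,0,0.01]
    - [0,0,0.01]
  twist:
    - [0,0,0]
    - [0,0,0]
    - [0,0,0]
    - [0,0,0]
    - [0,0,0]
  hand: [-1,-1,-1,-1,-1]

```text
time: 20.35
tool_pos: [579.0, -118.2, 11.4]
tcp_rot: [-90.1, -0.3, -8.0]
ft_force: [-1.4, -3.9, -0.0]
finger_gap: -0.2
```

```bash
python3 - <<'E'
from h import *
s=r.sense();print(w2g(s['tool_pos']),s['ft_force'],s['tool_pos'])
s=snap('scene','s2');b=s['frame'][240:320,290:410,::-1];cv2.imwrite('pics/s2c.png',cv2.resize(b,None,fx=6,fy=6,interpolation=cv2.INTER_CUBIC))
E
```

```text
[ -26.90308129 -224.22975785] [-1.38130224e+00 -3.93447540e+00 -3.72370474e-03] [ 579.04453217 -118.19014169   11.3927576 ]
```

View pics/s2c.png

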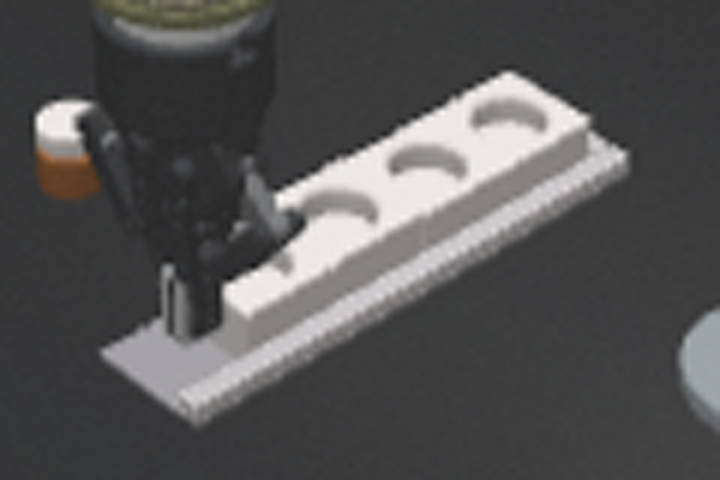

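move_arm:
  linear:
    - [0,0,0.005]
    - [0,0,0.01]
    - [0,0,0.015]
    - [0,0,0.015]
    - [0,0,0.015]
  twist:
    - [0,0,0]
    - [0,0,0]
    - [0,0,0]
    - [0,0,0]
    - [0,0,0]
  hand: [-1,-1,-1,-1,-1]

```text
time: 20.82
tool_pos: [579.0, -118.0, 11.5]
tcp_rot: [-90.5, -0.3, -8.0]
ft_force: [-3.5, -20.5, 0.3]
finger_gap: 0.3
```

```bash
python3 - <<'E'
from h import *
s=r.sense();print(w2g(s['tool_pos']),s['ft_force'],s['tool_pos'])
E
```

```text
[ -26.95574171 -224.02597626] [ -3.47118512 -20.45657534   0.28228053] [ 579.0212082  -117.98096222   11.54936998]
```

```bash
python3 - <<'E'
from h import *
print(w2g((451,-62)));plan([gp(-27,-245,11.5),gp(-90,-245,11.5),gp(-90,-189,11.5),gp(-72,-189,11.5)])
E
```

```text
[-161.60505663 -186.70493832]
t 20.82 pos [ 579.  -118.    11.5] rot [-90.5  -0.3  -8. ] gap 0.3 F [ -3.5 -20.5   0.3]
lin [-0.0, 0.001, -0.07] tw [0.005, 0.001, 0.003] rows 0.5
lin [-0.21, -0.0, -0.07] tw [0.005, 0.001, 0.003] rows 1.5
lin [-0.21, -0.002, 0.117] tw [0.005, 0.001, 0.003] rows 1.3
lin [-0.15, -0.002, 0.117] tw [0.005, 0.001, 0.003] rows 0.4
```

move_arm:
  linear:
    - [0,0,-0.07]
    - [0,0,-0.07]
    - [-0.21,0,-0.07]
    - [-0.21,0,-0.07]
    - [-0.21,0,-0.07]
    - [-0.21,0,0.117]
    - [-0.21,0,0.117]
    - [-0.21,0,0.117]
    - [-0.15,0,0.117]
    - [-0.14,0,0.117]
    - [-0.135,0,0.117]
    - [-0.135,0,0.117]
  twist:
    - [0,0,0.003]
    - [0,0,0.003]
    - [0,0,0.003]
    - [0,0,0.003]
    - [0,0,0.003]
    - [0,0,0.003]
    - [0,0,0.003]
    - [0,0,0.003]
    - [0,0,0.003]
    - [0,0,0.003]
    - [0,0,0.003]
    - [0,0,0.003]
  hand: [-1,-1,-1,-1,-1,-1,-1,-1,-1,-1,-1,-1]

```text
time: 21.82
tool_pos: [543.7, -77.8, 10.9]
tcp_rot: [-90.5, -0.0, -8.1]
ft_force: [-0.0, -0.7, 0.4]
finger_gap: -0.1
```

move_arm:
  linear:
    - [0.005,0,0]
    - [0.01,0,0]
    - [0.015,0,0]
    - [0.015,0,0]
  twist:
    - [0,0,0]
    - [0,0,0]
    - [0,0,0]
    - [0,0,0]
  hand: [-1,-1,-1,-1]

```text
time: 22.15
tool_pos: [544.3, -78.0, 10.3]
tcp_rot: [-90.5, 0.5, -8.1]
ft_force: [-19.8, 3.2, 16.8]
finger_gap: -0.2
```

```bash
python3 - <<'E'
from h import *
s=r.sense();print(w2g(s['tool_pos']),s['ft_force'],s['tool_pos'])
E
```

```text
[ -67.02863892 -189.3222294 ] [-19.83252986   3.24601619  16.82952637] [544.2566424  -77.96081603  10.29203428]
```

move_arm:
  linear:
    - [-0.05,0,0]
    - [-0.05,0,0.1]
    - [-0.05,0,0.18]
    - [-0.05,0,0.18]
    - [-0.02,0,0.18]
    - [-0.005,0,0.18]
    - [0,0,0.18]
    - [0.005,0,0.18]
    - [0.008,0,0.18]
    - [0.008,0,0.18]
    - [0.008,0,0.18]
  twist:
    - [0,0,0]
    - [0,0,0]
    - [0,0,0]
    - [0,0,0]
    - [0,0,0]
    - [0,0,0]
    - [0,0,0]
    - [0,0,0]
    - [0,0,0]
    - [0,0,0]
    - [0,0,0]
  hand: [-1,-1,-1,-1,-1,-1,-1,-1,-1,-1,-1]

```text
time: 23.07
tool_pos: [551.9, -24.9, 9.5]
tcp_rot: [-90.4, 0.7, -8.1]
ft_force: [-11.5, 3.5, 10.8]
finger_gap: -0.1
```

move_arm:
  linear:
    - [-0.05,0,0]
    - [-0.05,0,0.1]
    - [-0.05,0,0.18]
    - [-0.05,0,0.18]
    - [-0.02,0,0.18]
    - [-0.005,0,0.18]
    - [0,0,0.18]
    - [0.003,0,0.18]
    - [0.003,0,0.18]
    - [0.003,0,0.18]
    - [0.003,0,0.18]
  twist:
    - [0,0,0]
    - [0,0,0]
    - [0,0,0]
    - [0,0,0]
    - [0,0,0]
    - [0,0,0]
    - [0,0,0]
    - [0,0,0]
    - [0,0,0]
    - [0,0,0]
    - [0,0,0]
  hand: [-1,-1,-1,-1,-1,-1,-1,-1,-1,-1,-1]

```text
time: 23.98
tool_pos: [559.5, 28.0, 8.8]
tcp_rot: [-90.4, 0.9, -8.2]
ft_force: [-5.6, 1.5, 3.8]
finger_gap: 0.2
```

```bash
python3 - <<'E'
from h import *
s=r.sense();print(w2g(s['tool_pos']),s['ft_force'],s['tool_pos'])
E
```

```text
[-66.9642991  -82.29168301] [-5.59123926  1.45547033  3.7777281 ] [559.45072483  27.98578306   8.83203015]
```

move_arm:
  linear:
    - [0.008,0,0]
    - [0.01,0,0]
    - [-0.05,0,0]
    - [-0.05,-0.008,0.1]
    - [-0.05,-0.008,0.18]
    - [-0.05,-0.008,0.18]
    - [-0.02,-0.008,0.18]
    - [-0.005,-0.008,0.18]
    - [0,-0.008,0.18]
    - [0.005,-0.008,0.18]
    - [0.008,-0.008,0.18]
    - [0.008,-0.008,0.18]
  twist:
    - [0,0,0]
    - [0,0,0]
    - [0,0,-0.01]
    - [0,0,-0.01]
    - [0,0,-0.01]
    - [0,0,-0.01]
    - [0,0,-0.01]
    - [0,0,-0.01]
    - [0,0,-0.01]
    - [0,0,-0.01]
    - [0,0,-0.01]
    - [0,0,-0.01]
  hand: [-1,-1,-1,-1,-1,-1,-1,-1,-1,-1,-1,-1]

```text
time: 24.98
tool_pos: [567.7, 80.4, 10.4]
tcp_rot: [-90.5, 0.3, -8.2]
ft_force: [-12.3, 2.5, 11.3]
finger_gap: 0.2
```

```bash
python3 - <<'E'
from h import *
s=r.sense();p=s['tool_pos'];print(w2g(p),s['ft_force'],p)
plan([gp(-100,-40,100),(459,320,100,40)])
s=snap('top','t5');rect(s,451,-62,36,25);rect(s,463,380,36,25)
b=s['frame'][150:230,250:390,::-1];cv2.imwrite('pics/t5c.png',cv2.resize(b,None,fx=5.5,fy=5.5,interpolation=cv2.INTER_CUBIC))
E
```

```text
[-66.24469388 -29.21799154] [-12.2828429    2.48658622  11.2975393 ] [567.66587354  80.42475606  10.43797528]
t 24.98 pos [567.7  80.4  10.4] rot [-90.5   0.3  -8.2] gap 0.2 F [-12.3   2.5  11.3]
lin [-0.114, -0.298, -0.039] tw [0.005, -0.001, -0.003] rows 2.3
lin [-0.474, -0.302, 0.736] tw [0.004, -0.536, -0.005] rows 6.7
rect [451.  -61.9] [28.4 28.3] 1.0 137
rect [462.9 380. ] [28.4 30.7] 1.2 146
```

move_arm:
  linear:
    - [-0.1,-0.1,0]
    - [-0.114,-0.23,0]
    - [-0.114,-0.3,0]
    - [-0.3,-0.3,0.35]
    - [-0.474,-0.3,0.736]
    - [-0.474,-0.3,0.736]
    - [-0.474,-0.3,0.736]
    - [-0.474,-0.3,0.736]
    - [-0.474,-0.3,0.736]
    - [-0.474,-0.3,0.736]
    - [-0.474,-0.3,0.736]
    - [-0.474,-0.3,0.736]
  twist:
    - [0,0,0]
    - [0,0,0]
    - [0,0,0]
    - [0,0,0]
    - [0,0,0]
    - [0,0,0]
    - [0,0,0]
    - [0,0,0]
    - [0,0,0]
    - [0,0,0]
    - [0,0,0]
    - [0,0,0]
  hand: [-1,-1,-1,1,1,1,1,1,1,1,1,1]

```text
time: 26.03
tool_pos: [459.6, 319.1, 99.1]
tcp_rot: [-90.5, 0.2, -8.2]
ft_force: [0.4, -0.6, -0.6]
finger_gap: 85.3
```

```bash
python3 - <<'E'
from h import *
s=snap('top','t6');rect(s,463,380,36,25);rect(s,451,-62,36,25)
c=rect(s,*g2w(-27,-108),R=125);print(w2g(c))
plan([(463,380,80,-8.1),(463,380,16,-8.1)])
b=s['frame'][150:230,250:390,::-1];cv2.imwrite('pics/t6c.png',cv2.resize(b,None,fx=5.5,fy=5.5,interpolation=cv2.INTER_CUBIC))
E
```

```text
none 463 380
rect [451.5 -61.3] [28.4 30.2] 46.1 139
rect [594.6  -3.1] [215.9  55.6] 81.7 1366
[ -27.7558949  -108.07351174]
t 26.08 pos [459.8 318.6  99.1] rot [-90.5   0.2  -8.3] gap 85.9 F [ 1.1  0.3 -0.3]
lin [-0.019, 0.062, 0.205] tw [0.005, -0.002, -0.003] rows 1.5
lin [-0.018, 0.275, 0.206] tw [0.005, -0.002, -0.003] rows 1.5
```

View pics/t6c.png

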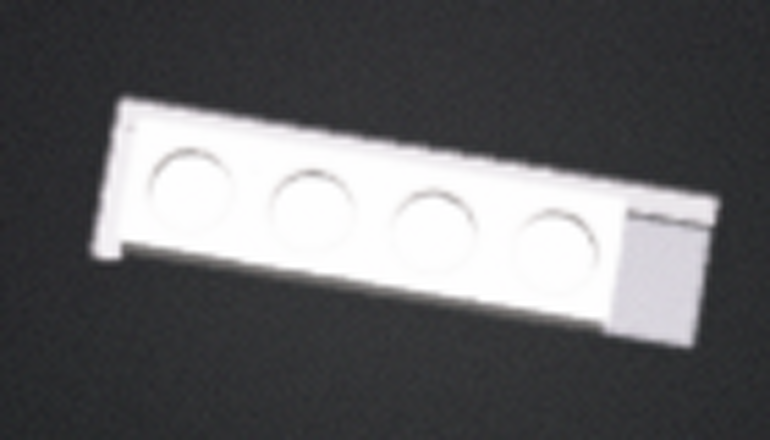

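move_arm:
  linear:
    - [-0.018,0.062,0.205]
    - [-0.018,0.062,0.205]
    - [-0.018,0.062,0.205]
    - [-0.018,0.15,0.206]
    - [-0.018,0.25,0.206]
    - [-0.018,0.275,0.206]
    - [-0.018,0.275,0.206]
    - [-0.018,0.275,0.206]
  twist:
    - [0,0,0]
    - [0,0,0]
    - [0,0,0]
    - [0,0,0]
    - [0,0,0]
    - [0,0,0]
    - [0,0,0]
    - [0,0,0]
  hand: [1,1,1,1,1,1,1,1]

```text
time: 26.75
tool_pos: [463.4, 378.6, 16.4]
tcp_rot: [-90.5, 0.3, -8.4]
ft_force: [0.6, -0.2, -0.2]
finger_gap: 85.8
```

move_arm:
  linear:
    - [0,0,0]
    - [0,0,0]
    - [0,0,0]
    - [0,0,0]
    - [0,0,0]
    - [0,0,0]
    - [0,0,0]
    - [0,0,0]
    - [0,0,0]
    - [0,0,0]
  twist:
    - [0,0,0]
    - [0,0,0]
    - [0,0,0]
    - [0,0,0]
    - [0,0,0]
    - [0,0,0]
    - [0,0,0]
    - [0,0,0]
    - [0,0,0]
    - [0,0,0]
  hand: [-0.4,-0.4,-0.4,-0.4,-1,-1,-1,-1,-1,-1]
  force: 25

```text
time: 27.58
tool_pos: [464.0, 379.0, 17.5]
tcp_rot: [-90.5, 0.2, -8.4]
ft_force: [-1.1, -1.2, 6.3]
finger_gap: 30.8
```

move_arm:
  linear:
    - [0,0,0]
    - [0,0,0]
    - [0,0,0]
    - [0,0,0]
    - [0,0,0]
    - [0,0,0]
    - [0,0,0]
    - [0,0,0]
    - [0,0,0]
    - [0,0,0]
    - [0,0,0]
    - [0,0,0]
  twist:
    - [0,0,0]
    - [0,0,0]
    - [0,0,0]
    - [0,-0.7,0]
    - [0,-0.7,0]
    - [0,-0.7,0]
    - [0,-0.7,0]
    - [0,-0.7,0]
    - [0,-0.7,0]
    - [0,-0.7,0]
    - [0,-0.7,0]
    - [0,-0.7,0]
  hand: [0.3,0.3,0.3,0.3,0.3,0.3,0.3,0.3,0.3,0.3,0.3,0.3]

```text
time: 28.58
tool_pos: [463.8, 378.9, 17.3]
tcp_rot: [-90.0, 0.6, 55.0]
ft_force: [-0.1, 0.1, 0.1]
finger_gap: 55.4
```

```bash
python3 - <<'E'
from h import *
plan([(463.8,379,17,82)])
E
```

```text
t 28.58 pos [463.8 378.9  17.3] rot [-90.    0.6  55. ] gap 55.4 F [-0.1  0.1  0.1]
lin [0.0, 0.001, 0.0] tw [-0.001, -0.3, -0.006] rows 3.8
```

move_arm:
  linear:
    - [0,0,0]
    - [0,0,0]
    - [0,0,0]
    - [0,0,0]
    - [0,0,0]
    - [0,0,0]
    - [0,0,0]
    - [0,0,0]
    - [0,0,0]
    - [0,0,0]
    - [0,0,0]
    - [0,0,0]
  twist:
    - [0,-0.3,-0.006]
    - [0,-0.3,-0.006]
    - [0,-0.3,-0.006]
    - [0,-0.3,-0.006]
    - [0,-0.3,-0.006]
    - [0,-0.3,-0.006]
    - [0,-0.3,-0.006]
    - [0,-0.3,-0.006]
    - [0,-0.3,-0.006]
    - [0,-0.3,-0.006]
    - [0,-0.3,-0.006]
    - [0,-0.3,-0.006]
  hand: [0.3,0.3,0.3,0.3,0.3,-1,-1,-1,-1,-1,-1,-1]
  force: 35

```text
time: 29.58
tool_pos: [463.9, 379.0, 17.4]
tcp_rot: [-89.9, -0.0, 82.0]
ft_force: [0.7, 0.5, 1.5]
finger_gap: 30.6
```

```bash
python3 - <<'E'
from h import *
s=r.sense();p=s['tool_pos']
q=g2w(-27,-27)
plan([(p[0],p[1],110,82),(*(p[:2]+.6*(q-p[:2])),110,30)])
E
```

```text
t 29.58 pos [463.9 379.   17.4] rot [-89.9  -0.   82. ] gap 30.6 F [0.7 0.5 1.5]
lin [0.0, -0.309, 0.001] tw [-0.001, -0.0, 0.0] rows 2.2
lin [-0.558, -0.31, -0.367] tw [-0.001, 0.578, -0.0] rows 7.3
```

move_arm:
  linear:
    - [0,0,0]
    - [0,0,0]
    - [0,0,0]
    - [0,-0.12,0]
    - [0,-0.25,0]
    - [0,-0.31,0]
    - [-0.3,-0.31,-0.2]
    - [-0.558,-0.31,-0.367]
    - [-0.558,-0.31,-0.367]
    - [-0.558,-0.31,-0.367]
    - [-0.558,-0.31,-0.367]
    - [-0.558,-0.31,-0.367]
  twist:
    - [0,0,0]
    - [0,0,0]
    - [0,0,0]
    - [0,0,0]
    - [0,0,0]
    - [0,0,0]
    - [0,0,0]
    - [0,0,0]
    - [0,0,0]
    - [0,0,0]
    - [0,0,0]
    - [0,0,0]
  hand: [0.3,0.3,0.3,0.3,0.3,0.3,0.3,0.3,0.3,0.3,0.3,0.3]

```text
time: 30.58
tool_pos: [552.1, 192.2, 110.3]
tcp_rot: [-90.0, 0.1, 81.7]
ft_force: [-0.3, 0.5, -0.5]
finger_gap: 55.5
```

```bash
cat >> h.py <<'E'
def cap(s,x,y,R=30):
    """vial cap centre from bright pixels, cap top at 36"""
    P=cloud(s);m=(np.hypot(P[...,0]-x,P[...,1]-y)<R)&(abs(P[...,2]-36)<5)
    m=m.astype(np.uint8);c,_=cv2.findContours(m,0,2);c=max(c,key=cv2.contourArea);(u,v),rad=cv2.minEnclosingCircle(c)
    M=cv2.moments(m,True);u2,v2=M['m10']/M['m00'],M['m01']/M['m00']
    print('cap',at_h(s,u2,v2,36).round(1),at_h(s,u,v,36).round(1),m.sum());return at_h(s,u2,v2,36)
E
python3 - <<'E'
from h import *
s=snap('top','t7')
try: cap(s,464,379)
except Exception as e: print(e)
cap(s,451,-62)
plan([(463.9,379,100,82),(463.9,379,17.2,82)])
E
```

```text
max() iterable argument is empty
cap [451.2 -61.5  36. ] [451.1 -61.4  36. ] 138
t 30.63 pos [550.9 194.8 110.2] rot [-89.9   0.   81.7] gap 56.0 F [-0.1  0.2 -0.5]
lin [0.566, 0.034, 0.376] tw [-0.001, -0.003, -0.0] rows 4.9
lin [0.566, 0.31, 0.375] tw [-0.001, -0.003, -0.0] rows 2.0
```

View pics/t7.png

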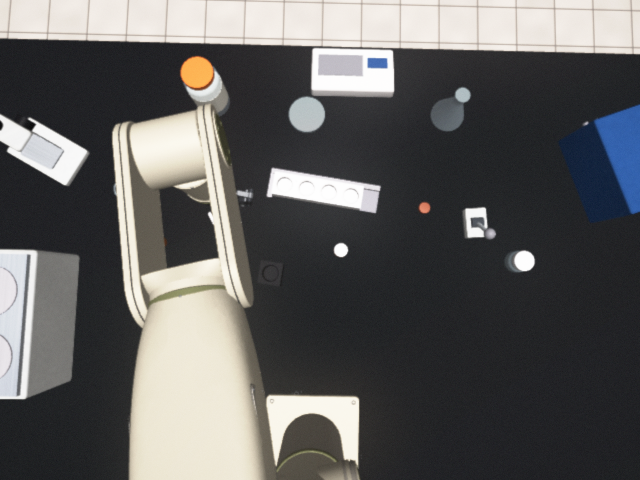

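move_arm:
  linear:
    - [-0.45,0,-0.1]
    - [-0.45,0,-0.1]
    - [-0.45,0,-0.1]
    - [-0.45,0,-0.1]
    - [-0.45,0,-0.1]
  twist:
    - [0,0,0]
    - [0,0,0]
    - [0,0,0]
    - [0,0,0]
    - [0,0,0]
  hand: [0.3,0.3,0.3,0.3,0.3]

```text
time: 31.05
tool_pos: [561.1, 54.2, 110.1]
tcp_rot: [-89.9, 0.1, 81.5]
ft_force: [0.0, 0.5, -0.0]
finger_gap: 55.3
```

```bash
python3 - <<'E'
from h import *
s=snap('top','t8')
try: cap(s,464,379)
except Exception as e: print(e)
for n in('t1','t0','t4'):
  try: cap(load(n.replace('t0','top0')),463,380)
  except Exception as e: print(e)
plan([(463.9,379,100,82),(463.9,379,17.2,82)])
E
```

```text
cap [463.  375.6  36. ] [463.1 375.   36. ] 145
cap [463.2 380.4  36. ] [463.1 380.1  36. ] 145
cap [463.1 380.6  36. ] [463.1 380.2  36. ] 144
cap [462.9 380.8  36. ] [463.2 380.5  36. ] 141
t 31.1 pos [561.   56.2 110. ] rot [-89.9  -0.   81.6] gap 56.0 F [-0.5  0.2  0.7]
lin [1.017, 0.034, 0.478] tw [-0.001, -0.005, 0.0] rows 8.1
lin [1.017, 0.31, 0.477] tw [-0.001, -0.005, 0.0] rows 2.0
```

move_arm:
  linear:
    - [0.99,0.034,0.47]
    - [0.99,0.034,0.47]
    - [0.99,0.034,0.47]
    - [0.99,0.034,0.47]
    - [0.99,0.034,0.47]
    - [0.99,0.034,0.47]
    - [0.99,0.034,0.47]
    - [0.99,0.034,0.47]
    - [0.99,0.034,0.47]
    - [0.99,0.034,0.47]
    - [0.99,0.034,0.47]
  twist:
    - [0,0,0]
    - [0,-0.004,0]
    - [0,-0.004,0]
    - [0,-0.004,0]
    - [0,-0.004,0]
    - [0,-0.004,0]
    - [0,-0.004,0]
    - [0,-0.004,0]
    - [0,-0.004,0]
    - [0,-0.004,0]
    - [0,-0.004,0]
  hand: [0.3,0.3,0.3,0.3,0.3,0.3,0.3,0.3,0.3,0.3,0.3]

```text
time: 32.02
tool_pos: [463.7, 371.8, 99.8]
tcp_rot: [-89.9, 0.0, 82.1]
ft_force: [0.6, 0.5, -0.5]
finger_gap: 55.4
```

```bash
python3 - <<'E'
from h import *
plan([(463.9,379,60,82),(463.9,379,16.5,82)])
E
```

```text
t 32.02 pos [463.7 371.8  99.8] rot [-89.9   0.   82.1] gap 55.4 F [ 0.6  0.5 -0.5]
lin [0.024, 0.133, 0.002] tw [-0.001, 0.001, -0.0] rows 1.0
lin [0.024, 0.278, 0.002] tw [-0.001, 0.001, -0.0] rows 1.0
```

move_arm:
  linear:
    - [0.024,0,0.002]
    - [0.024,0.13,0.002]
    - [0.024,0.23,0.002]
    - [0.024,0.278,0.002]
    - [0.024,0.278,0.002]
    - [0.024,0.278,0.002]
    - [0.024,0.278,0.002]
    - [0.024,0.278,0.002]
    - [0.024,0.278,0.002]
    - [0.024,0.278,0.002]
    - [0.024,0.278,0.002]
    - [0.024,0.278,0.002]
  twist:
    - [0,0,0]
    - [0,0,0]
    - [0,0,0]
    - [0,0,0]
    - [0,0,0]
    - [0,0,0]
    - [0,0,0]
    - [0,0,0]
    - [0,0,0]
    - [0,0,0]
    - [0,0,0]
    - [0,0,0]
  hand: [0.3,0.3,0.3,0.3,0.3,0.3,-1,-1,-1,-1,-1,-1]
  force: 35

```text
time: 33.02
tool_pos: [465.8, 380.0, 18.9]
tcp_rot: [-90.1, -0.1, 82.1]
ft_force: [0.5, -0.8, 7.7]
finger_gap: 31.3
```

```bash
python3 - <<'E'
from h import *
s=r.sense();p=s['tool_pos'];q=g2w(-26.7,-23.9)
plan([(p[0],p[1],110,82),(*(p[:2]+.7*(q-p[:2])),110,81.9),(*q,110,81.9)])
E
```

```text
t 33.02 pos [465.8 380.   18.9] rot [-90.1  -0.1  82.1] gap 31.3 F [ 0.5 -0.8  7.7]
lin [0.001, -0.304, -0.0] tw [0.001, 0.001, 0.001] rows 2.2
lin [-0.647, -0.305, -0.424] tw [0.001, 0.002, 0.001] rows 5.6
lin [-0.924, -0.305, -0.606] tw [0.001, 0.002, 0.001] rows 2.4
```

move_arm:
  linear:
    - [0,-0.12,0]
    - [0,-0.25,0]
    - [0,-0.304,0]
    - [-0.92,-0.304,-0.606]
    - [-0.92,-0.304,-0.606]
    - [-0.92,-0.304,-0.606]
    - [-0.92,-0.304,-0.606]
    - [-0.92,-0.304,-0.606]
    - [-0.92,-0.304,-0.606]
    - [-0.92,-0.304,-0.606]
    - [-0.92,-0.304,-0.606]
    - [-0.92,-0.304,-0.606]
  twist:
    - [0,0,0]
    - [0,0,0]
    - [0,0,0]
    - [0,0,0]
    - [0,0,0]
    - [0,0,0]
    - [0,0,0]
    - [0,0,0]
    - [0,0,0]
    - [0,0,0]
    - [0,0,0]
    - [0,0,0]
  hand: [-1,-1,-1,-1,-1,-1,-1,-1,-1,-1,-1,-1]

```text
time: 34.02
tool_pos: [610.6, 74.6, 110.9]
tcp_rot: [-90.3, -0.0, 81.8]
ft_force: [0.8, 0.6, -1.1]
finger_gap: 31.0
```

```bash
python3 - <<'E'
from h import *
q=g2w(-26.7,-23.9)+[1.9,-.2]
plan([(*q,80,81.9),(*q,54,81.9)])
E
```

```text
t 34.02 pos [610.6  74.6 110.9] rot [-90.3  -0.   81.8] gap 31.0 F [ 0.8  0.6 -1.1]
lin [0.017, 0.103, 0.007] tw [0.003, -0.001, 0.0] rows 0.8
lin [0.017, 0.19, 0.007] tw [0.003, -0.001, 0.0] rows 0.6
```

move_arm:
  linear:
    - [0.017,0.05,0.007]
    - [0.017,0.12,0.007]
    - [0.017,0.17,0.007]
    - [0.017,0.19,0.007]
    - [0.017,0.19,0.007]
    - [0.017,0.19,0.007]
    - [0.017,0.19,0.007]
  twist:
    - [0.003,0,0]
    - [0.003,0,0]
    - [0.003,0,0]
    - [0.003,0,0]
    - [0.003,0,0]
    - [0.003,0,0]
    - [0.003,0,0]
  hand: [-1,-1,-1,-1,-1,-1,-1]

```text
time: 34.6
tool_pos: [610.2, 80.7, 55.0]
tcp_rot: [-90.1, -0.0, 81.8]
ft_force: [0.4, 0.9, 0.7]
finger_gap: 30.3
```

```bash
python3 - <<'E'
from h import *
q=g2w(-26.7,-23.9)+[1.9,-.2];print(q)
plan([(*q,46,81.9),(*q,33,81.9)])
s=snap('scene','s3');b=s['frame'][225:305,310:420,::-1];cv2.imwrite('pics/s3c.png',cv2.resize(b,None,fx=7,fy=7,interpolation=cv2.INTER_CUBIC))
E
```

```text
[609.46521936  79.89910039]
t 34.6 pos [610.2  80.7  55. ] rot [-90.1  -0.   81.8] gap 30.3 F [0.4 0.9 0.7]
lin [-0.003, 0.03, 0.002] tw [0.001, -0.001, 0.0] rows 0.2
lin [-0.003, 0.073, 0.002] tw [0.001, -0.001, 0.0] rows 0.3
```

View pics/s3c.png

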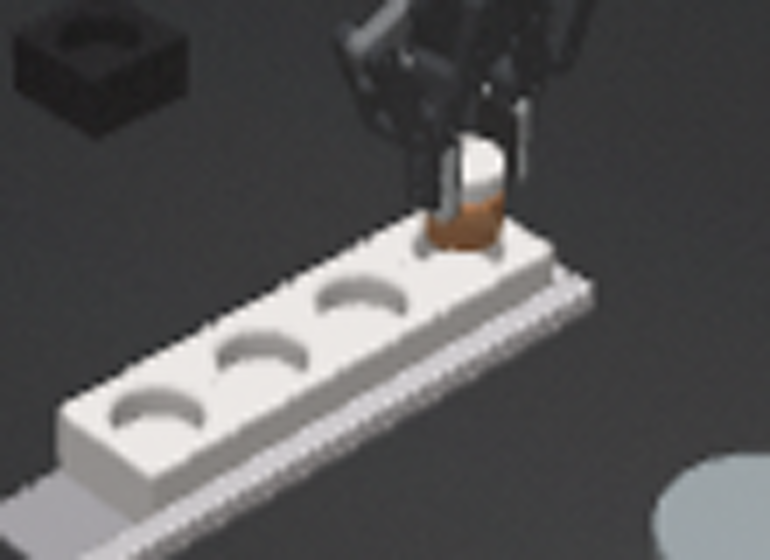

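move_arm:
  linear:
    - [-0.003,0.015,0.002]
    - [-0.003,0.025,0.002]
    - [-0.003,0.035,0.002]
    - [-0.003,0.045,0.002]
    - [-0.003,0.045,0.002]
  twist:
    - [0,0,0]
    - [0,0,0]
    - [0,0,0]
    - [0,0,0]
    - [0,0,0]
  hand: [-1,-1,-1,-1,-1]

```text
time: 35.07
tool_pos: [609.1, 79.6, 40.8]
tcp_rot: [-90.0, -0.0, 81.8]
ft_force: [-0.4, 0.2, -0.2]
finger_gap: 30.6
```

move_arm:
  linear:
    - [0,0.01,0]
    - [0,0.02,0]
    - [0,0.027,0]
    - [0,0.027,0]
  twist:
    - [0,0,0]
    - [0,0,0]
    - [0,0,0]
    - [0,0,0]
  hand: [-1,-1,-1,-1]

```text
time: 35.4
tool_pos: [609.3, 79.6, 33.0]
tcp_rot: [-90.1, -0.0, 81.8]
ft_force: [-0.6, -0.0, 3.2]
finger_gap: 30.6
```

move_arm:
  linear:
    - [0,0,0]
    - [0,0,0]
    - [0,0,0]
    - [0,0,0]
    - [0,-0.1,0]
    - [0,-0.2,0]
    - [0,-0.23,0]
    - [0,-0.23,0]
    - [0,-0.23,0]
  twist:
    - [0,0,0]
    - [0,0,0]
    - [0,0,0]
    - [0,0,0]
    - [0,0,0]
    - [0,0,0]
    - [0,0,0]
    - [0,0,0]
    - [0,0,0]
  hand: [0.2,0.2,0.2,0.2,0.2,0.2,0.2,0.2,0.2]

```text
time: 36.15
tool_pos: [609.7, 79.6, 102.4]
tcp_rot: [-90.1, -0.0, 81.8]
ft_force: [-0.5, -0.0, -0.6]
finger_gap: 51.0
```

```bash
python3 - <<'E'
from h import *
s=snap('top','t9')
try: c=cap(s,451,-62)
except Exception as e: print(e)
plan([(452,-58,100,82),(452,-58,17,82)])
E
```

```text
cap [451.1 -61.6  36. ] [451.1 -61.4  36. ] 136
t 36.2 pos [608.7  79.5 101. ] rot [-90.   -0.   81.8] gap 51.2 F [ 0.   0.5 -0.7]
lin [-0.528, 0.003, 0.451] tw [0.0, -0.002, 0.0] rows 5.0
lin [-0.528, 0.28, 0.451] tw [0.0, -0.002, 0.0] rows 2.0
```

move_arm:
  linear:
    - [-0.528,0,0.451]
    - [-0.528,0,0.451]
    - [-0.528,0,0.451]
    - [-0.528,0,0.451]
    - [-0.528,0,0.451]
    - [-0.528,0,0.451]
    - [-0.528,0,0.451]
    - [-0.528,0,0.451]
    - [-0.528,0,0.451]
  twist:
    - [0,0,0]
    - [0,0,0]
    - [0,0,0]
    - [0,0,0]
    - [0,0,0]
    - [0,0,0]
    - [0,0,0]
    - [0,0,0]
    - [0,0,0]
  hand: [0.3,0.3,0.3,0.3,0.3,0.3,0.3,0.3,0.3]

```text
time: 36.95
tool_pos: [452.6, -57.5, 100.5]
tcp_rot: [-90.0, -0.0, 81.8]
ft_force: [0.2, 0.0, -0.5]
finger_gap: 55.7
```

```bash
python3 - <<'E'
from h import *
plan([(452,-58,17,82)])
E
```

```text
t 36.95 pos [452.6 -57.5 100.5] rot [-90.   -0.   81.8] gap 55.7 F [ 0.2  0.  -0.5]
lin [-0.002, 0.278, 0.002] tw [-0.0, -0.002, 0.0] rows 2.0
```

move_arm:
  linear:
    - [-0.002,0.1,0.002]
    - [-0.002,0.2,0.002]
    - [-0.002,0.26,0.002]
    - [-0.002,0.278,0.002]
    - [-0.002,0.278,0.002]
    - [-0.002,0.278,0.002]
    - [-0.002,0.278,0.002]
    - [-0.002,0.278,0.002]
    - [-0.002,0.278,0.002]
    - [-0.002,0.278,0.002]
    - [-0.002,0.278,0.002]
  twist:
    - [0,0,0]
    - [0,0,0]
    - [0,0,0]
    - [0,0,0]
    - [0,0,0]
    - [0,0,0]
    - [0,0,0]
    - [0,0,0]
    - [0,0,0]
    - [0,0,0]
    - [0,0,0]
  hand: [0.3,0.3,0.3,0.3,0.3,-1,-1,-1,-1,-1,-1]
  force: 35

```text
time: 37.87
tool_pos: [453.6, -58.1, 18.8]
tcp_rot: [-90.2, -0.0, 81.8]
ft_force: [0.9, 1.1, 7.0]
finger_gap: 30.4
```

```bash
python3 - <<'E'
from h import *
s=r.sense();p=s['tool_pos'];q=g2w(-26.7,-131.9)+[p[0]-452,0]
print(q);plan([(p[0],p[1],105,82),(*q,105,81.9),(*q,60,81.9)])
E
```

```text
[593.90178539 -26.816312  ]
t 37.87 pos [453.6 -58.1  18.8] rot [-90.2  -0.   81.8] gap 30.4 F [0.9 1.1 7. ]
lin [0.0, -0.287, -0.001] tw [0.002, -0.002, 0.0] rows 2.1
lin [0.17, -0.286, -0.449] tw [0.002, -0.001, 0.0] rows 3.4
lin [0.17, -0.136, -0.448] tw [0.002, -0.001, 0.0] rows 1.1
```

move_arm:
  linear:
    - [0,-0.12,0]
    - [0,-0.25,0]
    - [0,-0.287,0]
    - [0.17,-0.287,-0.449]
    - [0.17,-0.287,-0.449]
    - [0.17,-0.287,-0.449]
    - [0.17,-0.287,-0.449]
    - [0.17,-0.287,-0.449]
    - [0.17,-0.2,-0.448]
    - [0.17,-0.14,-0.448]
    - [0.17,-0.12,-0.448]
    - [0.17,-0.12,-0.448]
  twist:
    - [0,0,0]
    - [0,0,0]
    - [0,0,0]
    - [0,0,0]
    - [0,0,0]
    - [0,0,0]
    - [0,0,0]
    - [0,0,0]
    - [0,0,0]
    - [0,0,0]
    - [0,0,0]
    - [0,0,0]
  hand: [-1,-1,-1,-1,-1,-1,-1,-1,-1,-1,-1,-1]

```text
time: 38.87
tool_pos: [591.4, -26.7, 53.0]
tcp_rot: [-89.9, -0.0, 81.8]
ft_force: [-0.7, 0.9, -0.6]
finger_gap: 30.3
```

```bash
python3 - <<'E'
from h import *
q=(593.9,-26.8)
plan([(*q,42,81.9),(*q,33,81.9)])
s=snap('scene','s4');b=s['frame'][225:305,290:400,::-1];cv2.imwrite('pics/s4c.png',cv2.resize(b,None,fx=7,fy=7,interpolation=cv2.INTER_CUBIC))
E
```

```text
t 38.87 pos [591.4 -26.7  53. ] rot [-89.9  -0.   81.8] gap 30.3 F [-0.7  0.9 -0.6]
lin [0.001, 0.037, -0.008] tw [-0.001, -0.001, 0.0] rows 0.3
lin [0.001, 0.067, -0.008] tw [-0.001, -0.001, 0.0] rows 0.2
```

View pics/s4c.png

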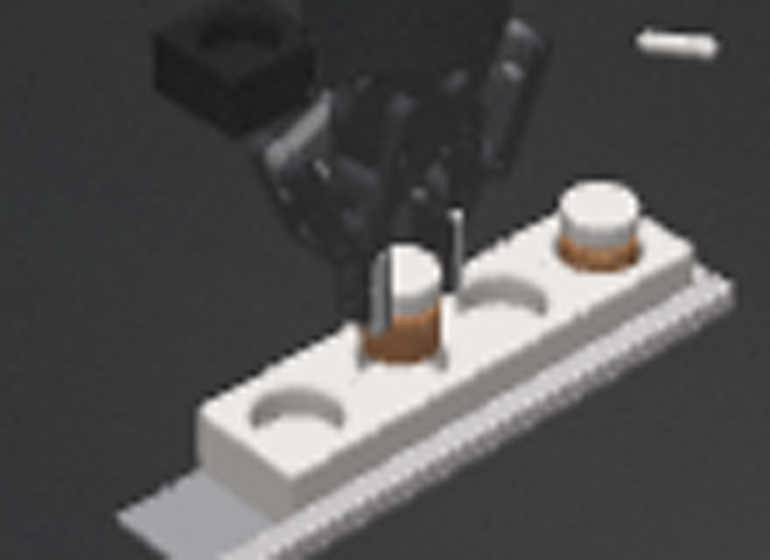

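move_arm:
  linear:
    - [0.001,0,-0.008]
    - [0.001,0,-0.008]
    - [0.001,0,-0.008]
    - [0.001,0.02,-0.008]
    - [0.001,0.035,-0.008]
    - [0.001,0.035,-0.008]
  twist:
    - [0,0,0]
    - [0,0,0]
    - [0,0,0]
    - [0,0,0]
    - [0,0,0]
    - [0,0,0]
  hand: [-1,-1,-1,-1,-1,-1]

```text
time: 39.42
tool_pos: [596.4, -27.5, 46.3]
tcp_rot: [-90.2, 0.0, 81.8]
ft_force: [-3.8, -1.6, 13.5]
finger_gap: 30.6
```

move_arm:
  linear:
    - [0,0.01,0]
    - [0,0.02,0]
    - [0,0.028,0]
    - [0,0.03,0]
    - [0,0.03,0]
  twist:
    - [0,0,0]
    - [0,0,0]
    - [0,0,0]
    - [0,0,0]
    - [0,0,0]
  hand: [-1,-1,-1,-1,-1]

```text
time: 39.83
tool_pos: [596.9, -27.6, 37.8]
tcp_rot: [-90.3, 0.0, 81.8]
ft_force: [0.1, 0.5, -0.4]
finger_gap: 30.3
```

move_arm:
  linear:
    - [0,0,0.005]
    - [0,0,0.008]
    - [0,0,0.008]
    - [0,0.008,0.008]
    - [0,0.016,0.008]
    - [0,0.018,0.008]
    - [0,0.018,0.008]
  twist:
    - [0,0,0]
    - [0,0,0]
    - [0,0,0]
    - [0,0,0]
    - [0,0,0]
    - [0,0,0]
    - [0,0,0]
  hand: [-1,-1,-1,-1,-1,-1,-1]

```text
time: 40.42
tool_pos: [594.2, -27.2, 31.9]
tcp_rot: [-90.3, 0.0, 81.8]
ft_force: [0.0, 0.2, 0.1]
finger_gap: 30.3
```

```bash
python3 - <<'E'
from h import *
s=r.sense();print(s['tool_pos'],s['ft_force'])
s=snap('scene','s5');b=s['frame'][225:305,290:400,::-1];cv2.imwrite('pics/s5c.png',cv2.resize(b,None,fx=7,fy=7,interpolation=cv2.INTER_CUBIC))
E
```

```text
[594.23678776 -27.23861309  31.88455583] [0.04105194 0.19709151 0.07463855]
```

View pics/s5c.png

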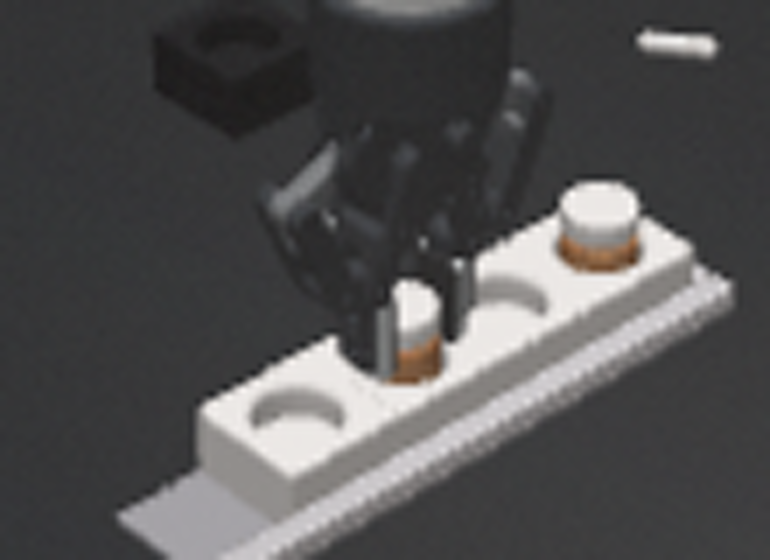

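move_arm:
  linear:
    - [0,0.003,0]
    - [0,0.003,0]
    - [0,0,0]
    - [0,0,0]
    - [0,0,0]
    - [0,-0.1,0]
    - [0,-0.2,0]
    - [0,-0.25,0]
    - [0,-0.25,0]
    - [0,-0.25,0]
    - [0,-0.25,0]
  twist:
    - [0,0,0]
    - [0,0,0]
    - [0,0,0]
    - [0,0,0]
    - [0,0,0]
    - [0,0,0]
    - [0,0,0]
    - [0,0,0]
    - [0,0,0]
    - [0,0,0]
    - [0,0,0]
  hand: [-1,-1,0.2,0.2,0.2,0.2,0.2,0.2,0.2,0.2,0.2]

```text
time: 41.38
tool_pos: [593.3, -27.1, 106.1]
tcp_rot: [-90.2, 0.0, 81.8]
ft_force: [-0.4, 0.2, -1.4]
finger_gap: 51.2
```

```bash
python3 - <<'E'
from h import *
b0=np.array([.5,3.3])
plan([gp(-90,-255,100),gp(-27,-262,100)])
E
```

```text
t 41.38 pos [593.3 -27.1 106.1] rot [-90.2   0.   81.8] gap 51.2 F [-0.4  0.2 -1.4]
lin [-0.41, 0.02, 0.214] tw [0.002, 0.999, 0.002] rows 12.6
lin [-0.433, 0.02, 0.004] tw [0.002, 0.999, 0.002] rows 1.5
```

move_arm:
  linear:
    - [-0.5,0.02,0]
    - [-0.5,0.02,0]
    - [-0.5,0.02,0]
    - [-0.5,0.02,0]
    - [-0.5,0.02,0]
    - [-0.5,0.02,0]
    - [-0.5,0.02,0]
    - [-0.5,0.02,0]
  twist:
    - [0,0,0]
    - [0,0,0]
    - [0,0,0]
    - [0,0,0]
    - [0,0,0]
    - [0,0,0]
    - [0,0,0]
    - [0,0,0]
  hand: [-1,-1,-1,-1,-1,-1,-1,-1]

```text
time: 42.05
tool_pos: [571.7, -174.2, 99.3]
tcp_rot: [-90.1, -0.0, 81.9]
ft_force: [0.1, -0.0, 0.1]
finger_gap: 0.4
```

```bash
python3 - <<'E'
from h import *
s=snap('top','t10');c=rect(s,*g2w(-27,-108),R=125);print(w2g(c))
P=cloud(s)
for y in(-27,-81,-135,-189):
    x0=g2w(-28,y);m=np.hypot(P[...,0]-x0[0],P[...,1]-x0[1])<8;print(y,np.median(P[m][:,2]).round(1))
b=s['frame'][150:230,250:390,::-1];cv2.imwrite('pics/t10c.png',cv2.resize(b,None,fx=5.5,fy=5.5,interpolation=cv2.INTER_CUBIC))
plan([gp(-27,-250,60),gp(-27,-250,11),gp(-27,-232,11),gp(-27,-227,11)])
E
```

```text
rect [594.8  -3.1] [216.   55.2] 81.7 1357
[ -27.57432012 -108.03640045]
-27 49.4
-81 13.7
-135 49.4
-189 14.1
t 42.1 pos [ 571.9 -174.1   99.5] rot [-90.1  -0.   81.9] gap 0.1 F [1.  0.4 0.2]
lin [0.102, 0.132, 0.003] tw [0.001, 1.0, 0.001] rows 12.6
lin [0.102, 0.295, 0.004] tw [0.001, 1.0, 0.001] rows 1.2
lin [0.162, 0.295, 0.004] tw [0.001, 1.0, 0.001] rows 0.4
lin [0.179, 0.295, 0.004] tw [0.001, 1.0, 0.001] rows 0.1
```

View pics/t10c.png

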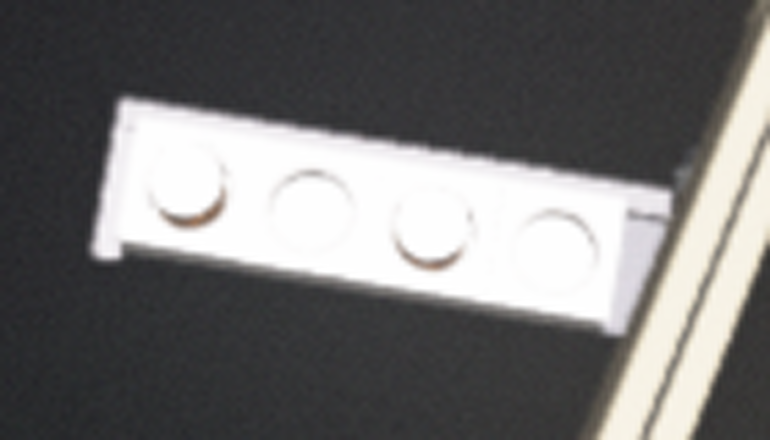

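move_arm:
  linear:
    - [0.09,0.1,0.003]
    - [0.09,0.2,0.003]
    - [0.09,0.29,0.003]
    - [0.09,0.29,0.003]
    - [0.12,0.29,0.003]
    - [0.145,0.29,0.003]
    - [0.16,0.29,0.003]
    - [0.168,0.29,0.003]
    - [0.174,0.29,0.003]
    - [0.178,0.29,0.003]
    - [0.178,0.29,0.003]
  twist:
    - [0,0,0]
    - [0,0,0]
    - [0,0,0]
    - [0,0,0]
    - [0,0,0]
    - [0,0,0]
    - [0,0,0]
    - [0,0,0]
    - [0,0,0]
    - [0,0,0]
    - [0,0,0]
  hand: [-1,-1,-1,-1,-1,-1,-1,-1,-1,-1,-1]

```text
time: 43.02
tool_pos: [579.3, -121.2, 13.4]
tcp_rot: [-90.2, -0.0, 81.9]
ft_force: [0.2, 0.6, -0.1]
finger_gap: -0.4
```

move_arm:
  linear:
    - [0.004,0,0]
    - [0.008,0,0]
    - [0.01,0,0]
    - [0.01,0,0]
  twist:
    - [0,0,0]
    - [0,0,0]
    - [0,0,0]
    - [0,0,0]
  hand: [-1,-1,-1,-1]

```text
time: 43.35
tool_pos: [579.4, -120.6, 13.5]
tcp_rot: [-90.2, 0.2, 81.9]
ft_force: [-2.0, -9.6, -0.2]
finger_gap: 0.2
```

```bash
python3 - <<'E'
from h import *
s=r.sense();print(w2g(s['tool_pos']))
plan([gp(-27,-245,12),gp(-90,-245,12),gp(-90,-186,12),gp(-68,-186,12),gp(-65,-186,12)])
E
```

```text
[ -26.24337027 -226.61644113]
t 43.35 pos [ 579.4 -120.6   13.5] rot [-90.2   0.2  81.9] gap 0.2 F [-2.  -9.6 -0.2]
lin [-0.061, 0.005, 0.003] tw [0.003, 0.999, 0.0] rows 12.6
lin [-0.061, 0.004, 0.213] tw [0.003, 0.999, 0.0] rows 1.5
lin [0.135, 0.004, 0.213] tw [0.003, 0.999, 0.0] rows 1.4
lin [0.135, 0.004, 0.139] tw [0.003, 0.999, 0.0] rows 0.5
lin [0.135, 0.004, 0.129] tw [0.003, 0.999, 0.0] rows 0.1
```

move_arm:
  linear:
    - [-0.06,0,0]
    - [-0.06,0,0]
    - [-0.06,0,0.21]
    - [-0.06,0,0.21]
    - [-0.06,0,0.21]
    - [0.135,0,0.21]
    - [0.135,0,0.21]
    - [0.135,0,0.21]
    - [0.135,0,0.15]
    - [0.135,0,0.138]
    - [0.135,0,0.13]
    - [0.135,0,0.127]
  twist:
    - [0,0,0]
    - [0,0,0]
    - [0,0,0]
    - [0,0,0]
    - [0,0,0]
    - [0,0,0]
    - [0,0,0]
    - [0,0,0]
    - [0,0,0]
    - [0,0,0]
    - [0,0,0]
    - [0,0,0]
  hand: [-1,-1,-1,-1,-1,-1,-1,-1,-1,-1,-1,-1]

```text
time: 44.35
tool_pos: [547.1, -75.5, 13.1]
tcp_rot: [-90.2, 0.2, 81.8]
ft_force: [-3.0, 0.1, 3.0]
finger_gap: -0.3
```

move_arm:
  linear:
    - [0,0,-0.003]
    - [0,0,-0.006]
    - [0,0,-0.006]
    - [0,0,-0.006]
  twist:
    - [0,0,0]
    - [0,0,0]
    - [0,0,0]
    - [0,0,0]
  hand: [-1,-1,-1,-1]

```text
time: 44.68
tool_pos: [547.2, -75.8, 12.7]
tcp_rot: [-90.0, 0.2, 81.8]
ft_force: [-5.9, 1.1, 5.2]
finger_gap: 0.0
```

```bash
python3 - <<'E'
from h import *
s=r.sense();print(w2g(s['tool_pos']))
plan([gp(-65,-132,12)])
E
```

```text
[ -64.44252395 -186.73267862]
t 44.68 pos [547.2 -75.8  12.7] rot [-90.    0.2  81.8] gap 0.0 F [-5.9  1.1  5.2]
lin [0.182, 0.002, 0.002] tw [0.001, 0.999, -0.002] rows 12.6
```

move_arm:
  linear:
    - [0,0,0.05]
    - [0.1,0,0.05]
    - [0.18,0,0.05]
    - [0.18,0,0.05]
    - [0.18,0,0.02]
    - [0.18,0,0.008]
    - [0.18,0,0.003]
    - [0.18,0,-0.002]
    - [0.18,0,-0.006]
    - [0.18,0,-0.006]
    - [0.18,0,-0.006]
  twist:
    - [0,0,0]
    - [0,0,0]
    - [0,0,0]
    - [0,0,0]
    - [0,0,0]
    - [0,0,0]
    - [0,0,0]
    - [0,0,0]
    - [0,0,0]
    - [0,0,0]
    - [0,0,0]
  hand: [-1,-1,-1,-1,-1,-1,-1,-1,-1,-1,-1]

```text
time: 45.6
tool_pos: [554.9, -22.8, 12.0]
tcp_rot: [-89.8, 0.2, 81.8]
ft_force: [-6.9, 1.2, 4.4]
finger_gap: -0.3
```

move_arm:
  linear:
    - [0,0,0.05]
    - [0.1,0,0.05]
    - [0.18,0,0.05]
    - [0.18,0,0.05]
    - [0.18,0,0.02]
    - [0.18,0,0.008]
    - [0.18,0,0.003]
    - [0.18,0,0]
    - [0.18,0,-0.003]
    - [0.18,0,-0.003]
    - [0.18,0,-0.003]
  twist:
    - [0,0,0]
    - [0,0,0]
    - [0,0,0]
    - [0,0,0]
    - [0,0,0]
    - [0,0,0]
    - [0,0,0]
    - [0,0,0]
    - [0,0,0]
    - [0,0,0]
    - [0,0,0]
  hand: [-1,-1,-1,-1,-1,-1,-1,-1,-1,-1,-1]

```text
time: 46.52
tool_pos: [562.8, 30.1, 11.6]
tcp_rot: [-89.7, 0.2, 81.7]
ft_force: [-5.0, -1.0, 3.0]
finger_gap: 0.3
```

move_arm:
  linear:
    - [0,0,0.05]
    - [0.1,0,0.05]
    - [0.18,0,0.05]
    - [0.18,0,0.05]
    - [0.18,0,0.02]
    - [0.18,0,0.008]
    - [0.18,0,0.003]
    - [0.18,0,0]
    - [0.18,0,-0.003]
    - [0.18,0,-0.003]
    - [0.18,0,-0.003]
  twist:
    - [0,0,0]
    - [0,0,0]
    - [0,0,0]
    - [0,0,0]
    - [0,0,0]
    - [0,0,0]
    - [0,0,0]
    - [0,0,0]
    - [0,0,0]
    - [0,0,0]
    - [0,0,0]
  hand: [-1,-1,-1,-1,-1,-1,-1,-1,-1,-1,-1]

```text
time: 47.43
tool_pos: [570.5, 82.8, 11.0]
tcp_rot: [-89.6, 0.2, 81.7]
ft_force: [-5.5, 0.6, 3.3]
finger_gap: -0.3
```

```bash
python3 - <<'E'
from h import *
for p in((0,0),): print(w2g(r.sense()['tool_pos']))
x,y=g2w(-130,-40)
plan([(x,y,13,82),(x,y,130,82),(440,-200,140,40)])
E
```

```text
[-63.7278666 -26.4667509]
t 47.43 pos [570.5  82.8  11. ] rot [-89.6   0.2  81.7] gap -0.3 F [-5.5  0.6  3.3]
lin [-0.046, -0.005, 0.221] tw [-0.005, -0.003, -0.002] rows 1.6
lin [-0.047, -0.395, 0.224] tw [-0.005, -0.003, -0.002] rows 2.8
lin [-0.997, -0.424, 0.298] tw [-0.004, 0.463, -0.004] rows 6.9
```

move_arm:
  linear:
    - [-0.046,0,0.221]
    - [-0.046,0,0.221]
    - [-0.046,-0.2,0.224]
    - [-0.05,-0.424,0.224]
    - [-0.05,-0.424,0.224]
    - [-0.95,-0.424,0.29]
    - [-0.95,-0.424,0.29]
    - [-0.95,-0.424,0.29]
    - [-0.95,-0.424,0.29]
    - [-0.95,-0.424,0.29]
    - [-0.95,-0.424,0.29]
    - [-0.95,-0.424,0.29]
  twist:
    - [0,0,0]
    - [0,0,0]
    - [0,0,0]
    - [0,0,0]
    - [0,0,0]
    - [0,0,0]
    - [0,0,0]
    - [0,0,0]
    - [0,0,0]
    - [0,0,0]
    - [0,0,0]
    - [0,0,0]
  hand: [-1,-1,-1,-1,-1,-1,-1,-1,-1,-1,-1,-1]

```text
time: 48.43
tool_pos: [443.0, -190.9, 140.4]
tcp_rot: [-89.6, 0.3, 81.5]
ft_force: [0.3, -0.2, 0.2]
finger_gap: 0.3
```

```bash
python3 - <<'E'
from h import *
s=snap('top','t11');c=rect(s,*g2w(-27,-108),R=125);print(w2g(c));P=cloud(s)
for y in(-27,-81,-135,-189):
    x0=g2w(-28,y);m=np.hypot(P[...,0]-x0[0],P[...,1]-x0[1])<8;print(y,np.median(P[m][:,2]).round(1))
rect(s,525,-386,25,50)
m=(np.hypot(P[...,0]-487,P[...,1]+386)<40)&(P[...,2]>80)&(P[...,2]<125);print('ball',np.median(P[m],0),P[m].max(0),P[m].min(0))
for n in('top0','scene0'):
    s=load(n);h=cv2.cvtColor(s['frame'],cv2.COLOR_RGB2HSV);m=((h[...,0]>5)&(h[...,0]<22)&(h[...,1]>120)&(h[...,2]>50)).astype(np.uint8)
    k,_,st,ce=cv2.connectedComponentsWithStats(m);print(n,[(ce[i].round().tolist(),int(st[i,4])) for i in range(1,k) if st[i,4]>6])
plan([(443,-384,140,82),(443,-384,78,82)])
E
```

```text
rect [594.9  -2.8] [215.9  55.2] 81.7 1366
[ -27.55571601 -107.79623595]
-27 49.7
-81 13.9
-135 49.8
-189 13.0
none 525 -386
  return _methods._mean(a, axis=axis, dtype=dtype,
  ret = um.true_divide(
Traceback (most recent call last):
ValueError: zero-size array to reduction operation maximum which has no identity
```

```bash
python3 - <<'E'
from h import *
for n in('top0','scene0'):
    s=load(n);h=cv2.cvtColor(s['frame'],cv2.COLOR_RGB2HSV);m=((h[...,0]>5)&(h[...,0]<22)&(h[...,1]>120)&(h[...,2]>50)).astype(np.uint8)
    k,_,st,ce=cv2.connectedComponentsWithStats(m);print(n,[(ce[i].round().tolist(),int(st[i,4])) for i in range(1,k) if st[i,4]>6])
s=load('t4');P=cloud(s)
s=load('top0');P=cloud(s)
m=(np.hypot(P[...,0]-487,P[...,1]+386)<30)&(P[...,2]>85)&(P[...,2]<125);print('ball',np.median(P[m],0),P[m].max(0),P[m].min(0))
plan([(443,-384,140,82),(443,-384,78,82)])
E
```

```text
top0 [([197.0, 72.0], 912), ([424.0, 207.0], 107), ([161.0, 243.0], 33)]
scene0 [([218.0, 21.0], 28), ([99.0, 58.0], 809), ([46.0, 76.0], 560), ([394.0, 208.0], 51), ([481.0, 221.0], 405), ([301.0, 269.0], 65), ([278.0, 319.0], 105)]
ball [ 489.363463   -387.35756493  102.26135235] [ 503.11099664 -377.82218607  108.60006753] [ 478.25184045 -400.85104798   91.95672825]
t 48.48 pos [ 442.8 -192.7  140.4] rot [-89.6   0.4  81.5] gap 0.3 F [-1.3 -2.3  0.9]
lin [-0.63, 0.005, -0.096] tw [-0.004, -0.006, -0.005] rows 4.6
lin [-0.629, 0.212, -0.097] tw [-0.004, -0.006, -0.005] rows 1.5
```

move_arm:
  linear:
    - [-0.63,0,-0.06]
    - [-0.63,0,-0.096]
    - [-0.63,0,-0.096]
    - [-0.63,0,-0.096]
    - [-0.63,0,-0.096]
    - [-0.63,0,-0.096]
    - [-0.63,0,-0.096]
    - [-0.63,0.1,-0.096]
    - [-0.63,0.19,-0.096]
    - [-0.63,0.212,-0.096]
    - [-0.63,0.212,-0.096]
  twist:
    - [0,0,0]
    - [0,0,0]
    - [0,0,0]
    - [0,0,0]
    - [0,0,0]
    - [0,0,0]
    - [0,0,0]
    - [0,0,0]
    - [0,0,0]
    - [0,0,0]
    - [0,0,0]
  hand: [-1,-1,-1,-1,-1,-1,-1,-1,-1,-1,-1]

```text
time: 49.4
tool_pos: [441.0, -381.5, 75.1]
tcp_rot: [-89.4, 0.2, 81.5]
ft_force: [0.1, 0.8, 0.4]
finger_gap: -0.0
```

```bash
python3 - <<'E'
from h import *
plan([(470,-384,78,82),(500,-382,78,82),(534,-380,78,82),(542,-379,78,82)])
E
```

```text
t 49.4 pos [ 441.  -381.5   75.1] rot [-89.4   0.2  81.5] gap -0.0 F [0.1 0.8 0.4]
lin [0.006, -0.011, -0.097] tw [-0.007, -0.006, -0.002] rows 0.7
lin [0.028, -0.012, -0.194] tw [-0.007, -0.006, -0.002] rows 0.7
lin [0.051, -0.013, -0.306] tw [-0.007, -0.006, -0.002] rows 0.8
lin [0.058, -0.014, -0.331] tw [-0.007, -0.006, -0.002] rows 0.2
```

move_arm:
  linear:
    - [0.005,-0.011,-0.06]
    - [0.005,-0.011,-0.1]
    - [0.012,-0.011,-0.13]
    - [0.02,-0.012,-0.16]
    - [0.028,-0.012,-0.19]
    - [0.035,-0.012,-0.22]
    - [0.042,-0.012,-0.25]
    - [0.047,-0.013,-0.275]
    - [0.05,-0.013,-0.295]
    - [0.051,-0.013,-0.305]
    - [0.052,-0.013,-0.312]
    - [0.052,-0.013,-0.312]
  twist:
    - [0,0,0]
    - [0,0,0]
    - [0,0,0]
    - [0,0,0]
    - [0,0,0]
    - [0,0,0]
    - [0,0,0]
    - [0,0,0]
    - [0,0,0]
    - [0,0,0]
    - [0,0,0]
    - [0,0,0]
  hand: [-1,-1,-1,-1,-1,-1,-1,-1,-1,-1,-1,-1]

```text
time: 50.4
tool_pos: [536.2, -379.9, 77.6]
tcp_rot: [-89.3, 0.2, 81.5]
ft_force: [0.2, -0.4, -0.5]
finger_gap: 0.2
```

move_arm:
  linear:
    - [0,0,-0.005]
    - [0,0,-0.01]
    - [0,0,-0.015]
    - [0,0,-0.02]
    - [0,0,-0.02]
  twist:
    - [0,0,0]
    - [0,0,0]
    - [0,0,0]
    - [0,0,0]
    - [0,0,0]
  hand: [-1,-1,-1,-1,-1]

```text
time: 50.82
tool_pos: [541.2, -380.8, 77.3]
tcp_rot: [-89.2, 0.2, 81.5]
ft_force: [-5.8, 0.9, 0.9]
finger_gap: -0.2
```

move_arm:
  linear:
    - [0,0,-0.006]
    - [0,0,-0.01]
    - [0,0,-0.01]
  twist:
    - [0,0,0]
    - [0,0,0]
    - [0,0,0]
  hand: [-1,-1,-1]

```text
time: 51.07
tool_pos: [541.6, -380.9, 77.1]
tcp_rot: [-88.9, 0.1, 81.5]
ft_force: [-14.5, 3.7, 8.5]
finger_gap: 0.1
```

move_arm:
  linear:
    - [0,0,0.1]
    - [0,0,0.2]
    - [0,-0.1,0.3]
    - [0,-0.25,0.35]
    - [0.3,-0.35,0.4]
    - [0.6,-0.35,0.45]
    - [0.6,-0.35,0.45]
    - [0.6,-0.35,0.45]
    - [0.6,-0.35,0.45]
    - [0.6,-0.35,0.45]
    - [0.6,-0.35,0.45]
  twist:
    - [0,0,0]
    - [0,0,0]
    - [0,0,0]
    - [0,0,0]
    - [0,0,0]
    - [0,0,0]
    - [0,0,0]
    - [0,0,0]
    - [0,0,0]
    - [0,0,0]
    - [0,0,0]
  hand: [-1,-1,-1,-1,-1,-1,-1,-1,-1,-1,-1]

```text
time: 51.98
tool_pos: [437.5, -182.3, 185.4]
tcp_rot: [-89.0, 0.2, 81.6]
ft_force: [0.3, -0.0, 0.6]
finger_gap: 0.2
```

```bash
python3 - <<'E'
from h import *
s=snap('top','t12');c=rect(s,*g2w(-27,-108),R=125);print(w2g(c) if c else '');P=cloud(s)
for y in(-27,-81,-135,-189):
    x0=g2w(-28,y);m=np.hypot(P[...,0]-x0[0],P[...,1]-x0[1])<8;print(y,np.median(P[m][:,2]).round(1))
m=(np.hypot(P[...,0]-545,P[...,1]+386)<50)&(P[...,2]>85)&(P[...,2]<125)
if m.any():print('ball',np.median(P[m],0),P[m].max(0),P[m].min(0))
snap('scene','s6')
E
```

```text
rect [594.8  -2.8] [215.9  55.2] 81.7 1369
[ -27.56762017 -107.79620183]
-27 49.1
-81 13.9
-135 50.0
-189 14.3
```

View pics/s6.png

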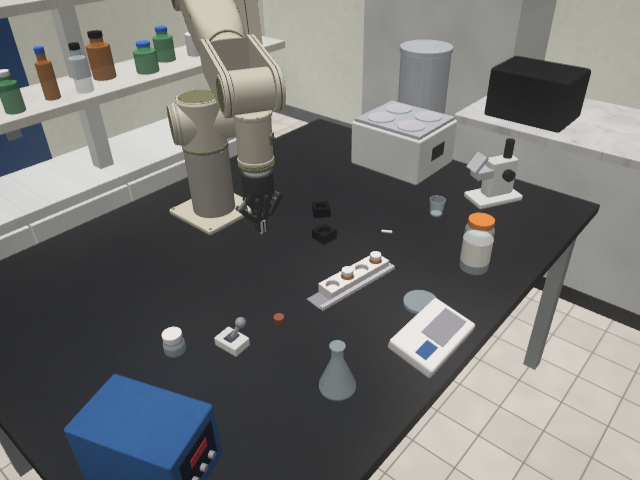

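```bash
python3 - <<'E'
from h import *
s=load('scene0');print(cloud(s)[305:314,216:220].reshape(-1,3).mean(0))
s=load('s6');P=cloud(s);p=P[319:327,237:244].reshape(-1,3);print(np.median(p,0))
if np.median(p,0)[0]>545: r.hand_in();print('handed in',r.sense()['time'])
E
```

```text
[ 498.19384721 -392.21458463  100.7981117 ]
[ 571.30405291 -387.71121991   99.23449601]
the job is handed in; nothing more can be done
the job is handed in; nothing more can be done
```

The job is done and handed in at about 52 s of the 210 s allowed.

- **Carriers:** all four stand in one row against the rail and the end stop. The last top picture measured the row at 215.9 mm long, against 216 mm for four blocks with no gaps. The end and side pushes met firm resistance, with almost no movement.
- **Vials:** only two amber vials were on the bench; a colour search of both cameras' first pictures found no others. They stand in the first and third carriers from the stop. Their tops measured about 49 and 50 mm, against 50 mm when fully seated.
- **Lever:** thrown last, until it met its stop at about 14 N. Afterwards the ball measured about 73 mm further over than at the start, against 77 mm expected. That difference is within the camera error and the different side of the ball seen each time.
- **Other items:** the other glassware, the bung, the stirring bar and the black look-alikes were not touched.

**Checks that disagreed or failed:**
- The top camera read about 1 mm off in x and 3.5 mm off in y compared with the arm, more than the stated 2 mm, so I corrected for it when placing the vials.
- The second vial touched the pocket rim at about 13 N on its way down and slipped slightly in the grip. I re-centred it, it went in, and I closed the row up again.
- The final top view did not show the lever ball because the arm hid it, so I used the scene camera for that check.

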